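# Hang the loaded slide rack on the stainer's drop-latch peg

## Task

Hang the slide rack that is full of slides on the dip stainer: carry it upright, thread its eye on to the peg, push it in under the gravity keeper until the flap drops shut behind the eye, then give it a light tug outwards (about 5 N) against the shut flap to be sure it is caught; the thin flap must not be strained. Do not force anything, leave the rack hanging still with the flap shut, and leave the empty rack and the other things on the bench where they are.

Things in the scene. Friction and masses are not known exactly. Their poses are not given: they have to be found in the camera images.
- rack: The LOADED steel slide rack, full of glass slides, 0.14 to 0.28 kg, 172 mm tall. Origin at the centre of its underside, z up. Basket 86 mm long (x) x 62 mm wide (y) x 36 mm high; bail legs rise from its two ends and meet at 65 mm height; above them a flat upright stem with the hanging eye on top. Standing on the bench at the start, yaw within 0.45.
- rack_grip (a point): Point on the loaded rack's stem, 98 mm above the rack's underside; axes as the rack's. The stem is plain steel, 10 mm thick along the rack's y (grip it across this) and 14 mm wide along x, and runs from 60 to 148 mm above the underside. Grip it about here: higher up, the gripper would foul the stainer's peg arm.
- rack_eye (a point): Centre of the hanging eye on top of the loaded rack's stem, 160 mm above the rack's underside, 62 mm above rack_grip. Ring of 5 mm wire, 23 mm outside, opening 12.5 mm; the hole runs along the rack's y axis.
- stainer: Dip stainer, fixed to the bench; origin on the bench under the middle of its dish, x away from the robot at yaw 0, z up. White base 220 x 270 x 45 mm; open glass dish on it, 116 x 100 mm, rim 103 mm above the bench; white column (46 x 44 mm, 350 mm tall, at y = 108 to 152 mm). From the column an arm holds an upright steel hanger plate that carries the peg above the dish.
- peg_tip (a point): Free rounded tip of the hanging peg, on its axis, at (0, -45, 285) mm in the stainer's frame; same axes. The peg is a level steel rod, 9 mm diameter, 66 mm long; +y runs from the tip to the hanger plate. A 12 mm wide bar 38 mm above the peg's axis carries the keeper, so a gripper straight above the stem would foul it: come at the stem tilted 35 to 45 degrees, across the peg, from the robot's side.
- peg_root (a point): Where the peg meets the face of the hanger plate (18 mm wide along x, 6 mm thick), on the peg's axis, 66 mm from the tip along +y. The plate stops the eye.
- keeper (a joint): Angle of the gravity keeper, rad: a freely hanging 35 g steel flap above the peg. 0 = plumb, shut. It swings only inward and up (positive, to 1.4), never outward past 0. An eye pushed along the peg lifts it with under 1 N and is clear of it once the eye's centre is 51 mm inward from the tip; the flap then falls shut behind it. Shut, it stops the eye's centre about 24 mm inward from the tip.
- keeper_edge (a point): Middle of the keeper's lower edge. The flap hangs from a cross pin 24 mm above the peg's axis and 20 mm inward from the tip; 31 mm below the pin its two prongs end (30 mm across outside, 12 mm apart, 2.5 mm thick), straddling the peg and reaching 7 mm below its axis when shut.
- spare_rack: an identical slide rack but EMPTY (no slides in it); leave it where it stands. Origin at the centre of its underside; same axes as the loaded rack
- wash_bottle: white squeeze wash bottle, 70 mm across, 205 mm tall, with a bent spout; origin under its centre
- amber_bottle: amber reagent bottle, 60 mm across, 145 mm tall; origin under its centre
- slide_box: flat grey slide storage box, 92 x 172 x 34 mm; origin under its centre
- culture_flask: small clear culture flask lying flat, 48 mm wide, 100 mm long, 25 mm high; origin under its centre
- forceps: steel forceps lying flat, 130 mm long; origin at the middle
- coplin_jar: glass staining jar with white lid, 50 mm wide, 97 mm tall; origin under its centre
- tube_rack: white tube rack, 70 x 190 mm, 100 mm tall; origin under its centre
Things that resemble listed ones, but are neither listed nor needed, are in the scene too. What is shaped like the rack but blue is not meant.

How it is judged (in metres and radians):
On the way, in this order (a step that is already met when the one before it is completed fails the run):
1. the eye is threaded on the peg and has lifted the keeper (x of rack_eye in the frame of peg_tip between -0.005 and 0.005 m and z of rack_eye in the frame of peg_tip between -0.005 and 0.005 m and y of rack_eye in the frame of peg_tip between 0.022 and 0.068 m and value of joint keeper above 0.5 rad), for 0.02 s.
2. with the keeper fallen shut behind the eye, the rack is tugged outwards against it (more than 2.5 N) (x of rack_eye in the frame of peg_tip between -0.005 and 0.005 m and z of rack_eye in the frame of peg_tip between -0.005 and 0.005 m and y of rack_eye in the frame of peg_tip between 0.021 and 0.068 m and value of joint keeper below 0.12 rad and contact force between rack and keeper above 2.5 N), for 0.04 s.
At the end, for the whole second after the job is handed in: The loaded rack hangs free from the peg by its eye (eye centre within 5 mm of the peg's axis and below it, between shut keeper and hanger plate: 21 to 68 mm inward from the tip), upright within 0.15 rad and still (below 0.04 m/s and 0.4 rad/s), the keeper shut (below 0.12 rad) (x of rack_eye in the frame of peg_tip between -0.005 and 0.005 m and z of rack_eye in the frame of peg_tip between -0.005 and 0.005 m and y of rack_eye in the frame of peg_tip between 0.021 and 0.068 m and z of rack_eye in the frame of peg_tip below 0 m and value of joint keeper below 0.12 rad and angle between rack_eye's own z axis and vertical below 0.15 rad and linear speed of rack below 0.04 m/s and angular speed of rack below 0.4 rad/s); the robot touches nothing.
It fails at once if the loaded rack is tilted more than 0.5 rad, so that slides would slip out (angle between rack_eye's own z axis and vertical above 0.5 rad).
It fails at once if the keeper is strained (rack or gripper pushes on it with more than 15 N) (contact force between anything else and keeper above 15 N).
It fails at once if the stainer is forced (more than 30 N on it) (contact force between anything else and stainer above 30 N).
It fails at once if the empty rack is shifted more than 20 mm (distance of spare_rack from where it was at the start of the episode above 0.02 m).
It fails at once if another thing on the bench is shifted more than 30 mm (distance of any of wash_bottle, amber_bottle, slide_box, culture_flask, forceps, coplin_jar, tube_rack from where it was at the start of the episode above 0.03 m).
It also fails if it takes over 50 s, if anything falls off the work surface, if the arm or the gripper's body presses on something with over 40 N, if the wrist force passes 120 N, or if a joint passes its speed limit or range.

## Robot

A 6-joint arm with a two-finger parallel gripper is mounted at the origin on the work surface. World frame = base frame: x ahead of the robot, y to its left, z up, the work surface at z = 0. Lengths are in m, angles in degrees, forces in N, time in s.
With the tool pointing down it reaches from about 0.375 to 0.9 m from the base axis. Payload 3.1 kg.
Tool frame: the origin (TCP) lies on the centre line of the jaws, within the pads' length; the fingertips stand 22 mm ahead of it and the grasp point (between the pads) lies 3 mm ahead of it; y points along the fingers, z is the direction in which the jaws open and shut, and the axes are right-handed (so a half turn about y gives the same grasp; the last joint's range is limited). The gripper opens to 87 mm and grips with 3 to 60 N. Pads are 19 mm wide; open, the fingers measure 117 mm over their backs; the gripper's body (75 mm by 190 mm) begins 51 mm behind the grasp point.
Start: joints at [-85.285, 30.224, 82.088, -0, 67.689, -10.227], TCP at [0.161, -0.604, 0.245] pointing down, gripper open.
Joint ranges: [-176.69, 176.69], [-43.24, 126.21], [12.49, 139.97], [-82, 262], [0, 151.66], [-163.58, 163.58]. Speed limits (degrees/s): [159.86, 159.86, 180, 180, 180, 180].

## Interface

Orientations are given as a 3x3 rotation matrix whose columns are the frame's x, y, z axes.
In Python, from rig import bot gives the robot as it stands.
- The arm moves only by the tool jog_arm, never from a script. Its argument "motion" is one flat list of numbers, 6 for each row, row after row: the shift along the tool's x, y, z in mm, then the turn, a rotation vector about the tool's x, y, z in degrees. A call has 1 to 20 rows; each row is the pose to reach, as a shift and turn from the pose commanded when the call began, along the tool's axes at that moment; what a row does not reach only later rows make up. A row lasts 1/8 s, in which the tool goes at most 62.5 mm and 10.7 degrees, less where a joint would pass 70% of its speed; a pose out of reach is approached as far as the arm can. A call with a gripper value outside its range is refused whole. "gripper" is the opening, from 0 (shut) to 1 (fully open), set as the call begins (left out, the last holds). The fingers move at their own pace and stop on an object; the grip force is fixed at half the most. Time passes only in rows, so rows that repeat a pose let the fingers close. It gives the time, the measured TCP pose, the force and the opening at its end, in the units of the state.
- bot.read_state(): the state, without advancing time (a new reading comes with each control period).
- bot.capture(name): name is "side" or "top"; returns (picture, depth): 480x640x3 uint8, red, green, blue; 480x640 float32, m along the optical axis (not along the pixel's ray), 0 where there is no reading.
- bot.get_calibration(name): a dict with "mtx" (3x3 intrinsics, pixels), "pose" (4x4, takes a point from camera to world coordinates). Camera axes: x right, y up, looking along -z (the intrinsics and any distortion apply to the point x, -y, -z); pixel columns grow to the right and rows downward; lengths in m; the calibration is good to about 2 mm. A picture is of the moment at which its call begins. get_calibration takes no time and is no camera call.
- bot.hand_in(): hands the job in, once; it reports no verdict.
The state is a dict: "time_s": time; "joint_positions": joint angles; "qvel": joint speeds; "tau": joint torques, N m; "position": TCP position; "tcp_rot": TCP orientation; "force": force on the tool from outside, world axes, zero at the start; "moment": the same for the moment, N m; "opening": opening from 0.0 (shut) to 1.0 (fully open).
Only numpy, scipy, OpenCV 4.12 (cv2) and the standard library are available. Lean on these libraries where they do the work, as an engineer would, in place of code of your own. Each camera call takes 0.05 s, during which the arm holds its last target.

## Working session

There is one attempt and no reset: what is moved stays moved. The work goes in short steps, Python scripts to look and compute and a tool call to move; the robot and the scene stay as the last step left them, time stands still between calls to the robot, and variables do not carry over. Pictures are saved under pics/ and viewed, and the job is handed in when it is done.

Besides the shell and the picture viewer there is one more tool, called after "Emit:" as a command line: name --argument value ..., lists and objects as JSON in quotes. jog_arm: Moves the arm, as the interface text tells. Its arguments: {"type":"object","properties":{"motion":{"type":"array","items":{"type":"number"}},"gripper":{"type":"number"}},"required":["motion"]}

```bash
ls; mkdir -p pics; python3 - <<'E'
from rig import bot
import cv2,numpy as np
s=bot.read_state(); print({k:np.round(v,3).tolist() for k,v in s.items()})
for n in ("side","top"):
    p,d=bot.capture(n); cv2.imwrite(f"pics/{n}0.png",p[:,:,::-1]); np.save(f"pics/{n}0.npy",d)
    c=bot.get_calibration(n); print(n,c)
E
```

```text
pics
{'time_s': 0.0, 'joint_positions': [-85.283, 30.277, 82.156, -0.001, 67.689, -10.227], 'qvel': [0.016, -0.013, -0.01, -0.027, -0.002, 0.063], 'tau': [-0.0, -44.004, -17.659, 0.063, 0.058, -0.0], 'position': [0.161, -0.603, 0.244], 'tcp_rot': [[-0.966, -0.0, 0.258], [-0.258, 0.002, -0.966], [-0.0, -1.0, -0.002]], 'force': [-0.628, -1.202, 0.341], 'moment': [0.013, 0.026, -0.043], 'opening': 1.0}
side {'mtx': array([[461.30495382,   0.        , 317.03700247],
       [  0.        , 461.30495382, 233.4117483 ],
       [  0.        ,   0.        ,   1.        ]]), 'pose': array([[-0.76548218,  0.43163252, -0.47721107, -0.21853383],
       [-0.64330682, -0.52939466,  0.55308013,  0.81822286],
       [-0.01390562,  0.73036612,  0.68291432,  1.18391663],
       [ 0.        ,  0.        ,  0.        ,  1.        ]])}
top {'mtx': array([[572.67841009,   0.        , 313.9728384 ],
       [  0.        , 572.67841009, 239.2423429 ],
       [  0.        ,   0.        ,   1.        ]]), 'pose': array([[ 0.02453245,  0.98763822, -0.15481896,  0.2545777 ],
       [-0.99961341,  0.02626132,  0.00913138,  0.03103966],
       [ 0.01308425,  0.1545351 ,  0.98790066,  1.72819286],
       [ 0.        ,  0.        ,  0.        ,  1.        ]])}
```

View pics/side0.png

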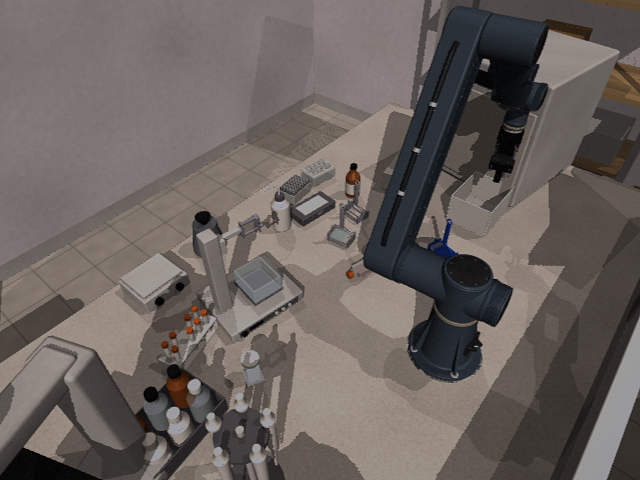

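View pics/top0.png

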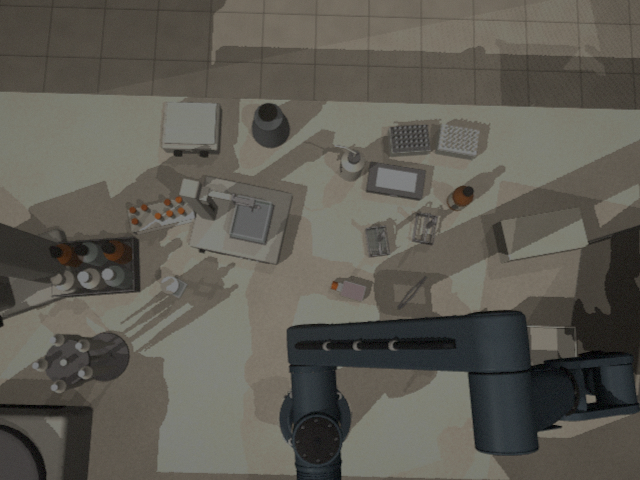

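The top view shows the stainer around (245,222), two racks at (377,240) and (427,225), and the blue lookalike near the base in the side view. I'll enlarge these areas next.

```bash
python3 - <<'E'
import cv2
def crop(n,x0,y0,x1,y1,f,o):
    p=cv2.imread(f"pics/{n}.png")[y0:y1,x0:x1]; p=cv2.convertScaleAbs(p,alpha=1.4); cv2.imwrite(f"pics/{o}.png",cv2.resize(p,None,fx=f,fy=f,interpolation=cv2.INTER_CUBIC))
crop("top0",350,195,450,265,8,"c_topr")
crop("top0",175,165,305,265,6,"c_tops")
crop("side0",310,190,390,250,10,"c_sider")
crop("side0",180,200,310,330,4,"c_sides")
E
```

```text
(no output)
```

View pics/c_topr.png

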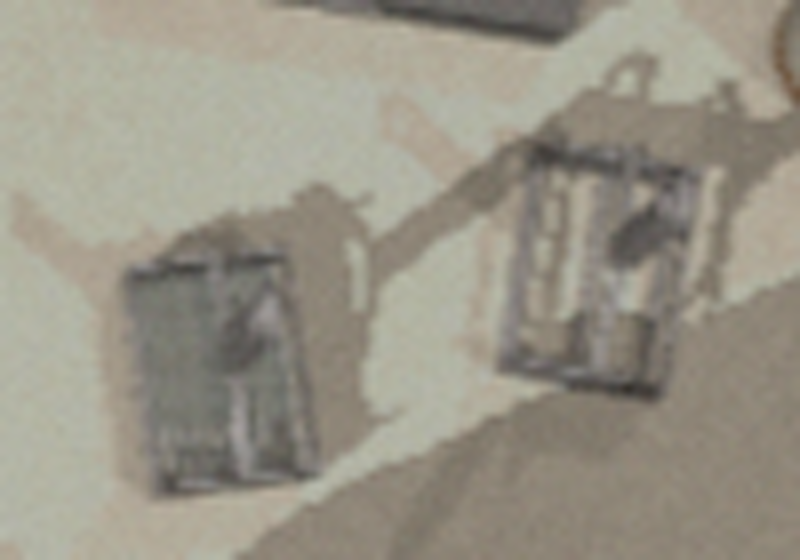

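View pics/c_tops.png

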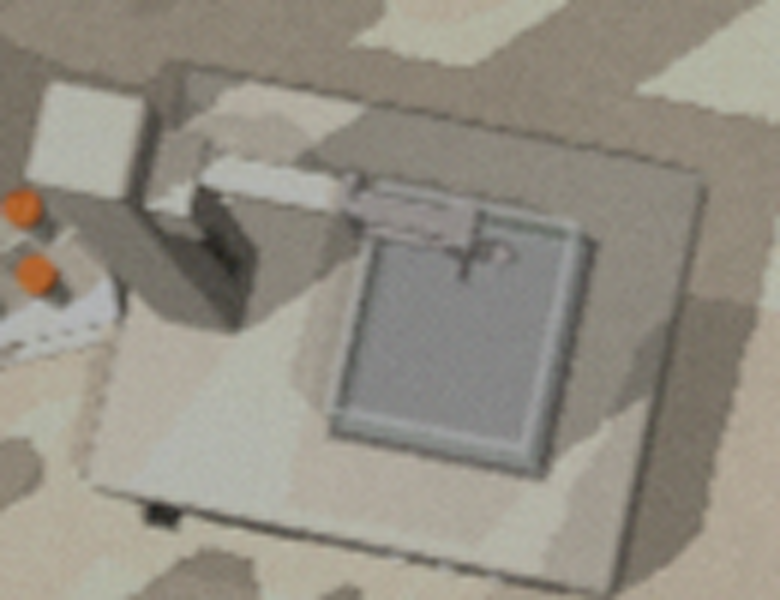

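View pics/c_sider.png

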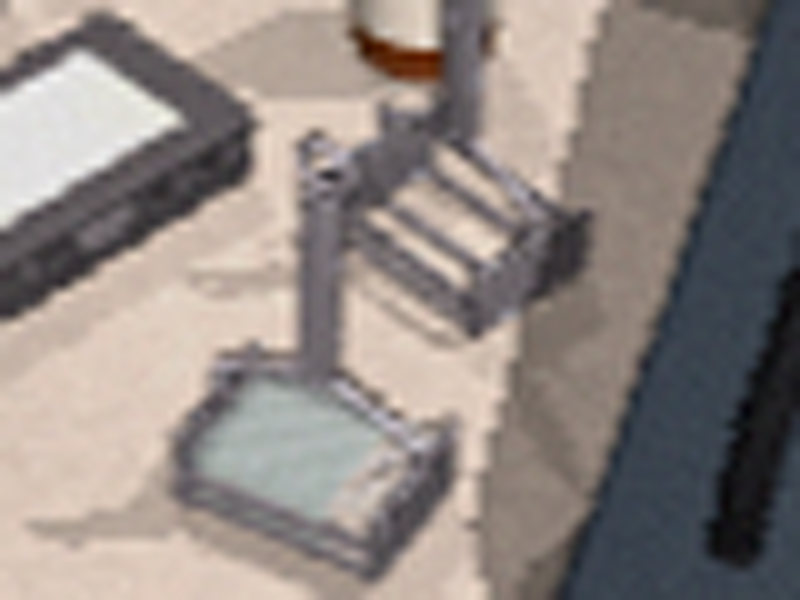

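View pics/c_sides.png

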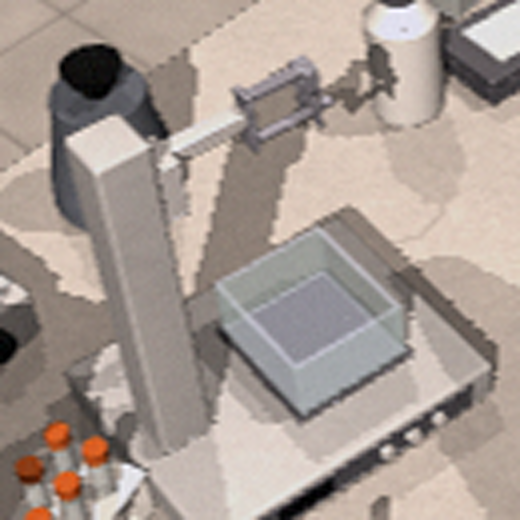

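```bash
cat > h.py <<'E'
import numpy as np,cv2
from scipy.optimize import least_squares
from rig import bot
CAL={n:bot.get_calibration(n) for n in("side","top")}
def proj(n,P):
    P=np.atleast_2d(P); c=CAL[n]; T=np.linalg.inv(c["pose"]); q=P@T[:3,:3].T+T[:3,3]
    q=q*[1,-1,-1]; u=q@c["mtx"].T; return u[:,:2]/u[:,2:]
def back(n,uv,z=None,depth=None):
    c=CAL[n]; d=np.linalg.inv(c["mtx"])@[uv[0],uv[1],1]; d=d*[1,-1,-1]; D=c["pose"][:3,:3]@d; o=c["pose"][:3,3]
    t=depth if depth is not None else (z-o[2])/D[2]
    return o+t*D
def pose(x,y,yaw,P,z=0):
    P=np.atleast_2d(P);c,s=np.cos(yaw),np.sin(yaw)
    return P@np.array([[c,-s,0],[s,c,0],[0,0,1]]).T+[x,y,z]
def tri(obs): # list (cam,uv)
    f=lambda p:np.concatenate([(proj(n,p)[0]-uv) for n,uv in obs])
    r=least_squares(f,[.6,0,.2]); return r.x,r.fun
def crop(img,x0,y0,x1,y1,f,o,lines=(),pts=(),gain=1.4):
    p=cv2.convertScaleAbs(img[y0:y1,x0:x1],alpha=gain); p=cv2.resize(p,None,fx=f,fy=f,interpolation=cv2.INTER_CUBIC)
    t=lambda a:tuple(int(round(v)) for v in ((np.asarray(a)-[x0,y0]+.5)*f-.5))
    for a,b in lines: cv2.line(p,t(a),t(b),(0,0,255),1)
    for a in pts: cv2.circle(p,t(a),3,(0,255,0),1)
    cv2.imwrite(o,p)
E
python3 - <<'E'
from h import *
d=np.load("pics/top0.npy"); ds=np.load("pics/side0.npy")
# base corners at z .045
for uv in [(205.8,175.8),(292.5,195.8),(276.7,263.3),(190.3,245.8)]: print(np.round(back("top",uv,.045),4))
for uv in [(366.25,228.5),(386,226.9),(389.75,254),(369.4,256.5)]: print("r",np.round(back("top",uv,.036),4))
# depth noise: bench patch
P=[back("top",(u,v),depth=d[v,u]) for u in range(300,320) for v in range(240,260)]
print("bench",np.mean(P,0),np.std(P,0))
P=[back("side",(u,v),depth=ds[v,u]) for u in range(280,290) for v in range(330,340)]
print("bench",np.mean(P,0),np.std(P,0))
# heights in stainer/rack region
def hi(n,D,x0,y0,x1,y1,zmin):
    out=[]
    for v in range(y0,y1):
        for u in range(x0,x1):
            if D[v,u]>0:
                p=back(n,(u,v),depth=D[v,u])
                if p[2]>zmin: out.append((u,v,*np.round(p,4)))
    return out
for n,D,b in(("top",d,(360,215,395,260)),("side",ds,(325,195,365,245))):
    print(n); [print(*r) for r in hi(n,D,*b,.12)][:0]
E
```

```text
[0.7035 0.3468 0.045 ]
[0.6489 0.0833 0.045 ]
[0.4435 0.1238 0.045 ]
[0.489  0.3811 0.045 ]
r [ 0.5566 -0.1408  0.036 ]
r [ 0.5631 -0.2002  0.036 ]
r [ 0.4812 -0.2118  0.036 ]
r [ 0.4721 -0.1511  0.036 ]
bench [0.49250495 0.02789617 0.00766399] [0.02443744 0.01756752 0.12203434]
bench [0.38976748 0.27249695 0.01068997] [0.061931   0.05567261 0.11794452]
top
382 230 0.5306 -0.1716 0.1643
383 230 0.5301 -0.1738 0.168
382 231 0.5285 -0.1721 0.1602
383 231 0.5265 -0.1733 0.172
382 232 0.5267 -0.1728 0.1546
383 232 0.5237 -0.1733 0.1725
380 233 0.5245 -0.1678 0.1501
381 233 0.5264 -0.1721 0.139
382 233 0.5249 -0.1737 0.1484
383 233 0.5215 -0.1738 0.1689
384 233 0.5214 -0.1764 0.1697
380 234 0.5232 -0.169 0.1407
381 234 0.5223 -0.1711 0.1468
382 234 0.5211 -0.1729 0.1543
383 234 0.5178 -0.1731 0.1738
384 234 0.5192 -0.1769 0.1663
380 235 0.5205 -0.1691 0.14
381 235 0.5189 -0.1707 0.1502
382 235 0.5187 -0.1733 0.1517
383 235 0.5156 -0.1736 0.1705
384 235 0.517 -0.1774 0.1626
380 236 0.5173 -0.1689 0.1419
381 236 0.5164 -0.171 0.148
382 236 0.5158 -0.1732 0.1521
383 236 0.5145 -0.175 0.1601

[... 958 characters left out ...]
 0.5204 -0.1684 0.1438
343 210 0.5152 -0.1731 0.1435
344 210 0.509 -0.1706 0.1485
341 211 0.5219 -0.1707 0.137
343 211 0.5136 -0.1712 0.141
344 211 0.5105 -0.1728 0.1417
340 212 0.5265 -0.171 0.1297
341 212 0.52 -0.1682 0.135
342 212 0.5187 -0.1724 0.133
343 212 0.5141 -0.1721 0.1357
344 212 0.5137 -0.1774 0.1324
340 213 0.5225 -0.1659 0.1306
341 213 0.5197 -0.168 0.1308
342 213 0.514 -0.1663 0.135
343 213 0.5124 -0.1699 0.1335
344 213 0.5149 -0.1792 0.1259
340 214 0.5216 -0.1649 0.1271
341 214 0.5211 -0.1701 0.124
342 214 0.5155 -0.1684 0.1282
343 214 0.5129 -0.1708 0.1279
344 214 0.5097 -0.1723 0.1287
341 215 0.5183 -0.1664 0.1233
343 215 0.5103 -0.1675 0.1269
343 216 0.5117 -0.1695 0.1202
```

```bash
python3 - <<'E'
from h import *
# dish rim corners from top crop (/6 + (175,165)) : TL(372,190) TR(580,228) BR(540,455)BL(335,410)
t=lambda x,y:(x/6+175-.42,y/6+165-.42)
C=[back("top",t(*p),.103) for p in[(370,185),(592,225),(543,472),(330,430)]]
print(np.round(C,4),np.mean(C,0))
K=[back("top",t(*p),.35) for p in[(52,82),(148,95),(125,200),(26,178)]]
print(np.round(K,4),np.mean(K,0))
a=np.mean(K,0)-np.mean(C,0); print(np.linalg.norm(a[:2]),np.arctan2(-a[0],a[1]))
E
```

```text
[[0.632  0.2447 0.103 ]
 [0.6152 0.1367 0.103 ]
 [0.4939 0.1558 0.103 ]
 [0.5115 0.2583 0.103 ]] [0.56314924 0.19889722 0.103     ]
[[0.6144 0.3448 0.35  ]
 [0.61   0.3051 0.35  ]
 [0.5656 0.3121 0.35  ]
 [0.5737 0.353  0.35  ]] [0.59091515 0.32874813 0.35      ]
0.1327863151285126 -0.21065675761541564
```

```bash
cat >> h.py <<'E'
def box(x0,x1,y0,y1,z0,z1):
    c=[(x,y,z) for x in(x0,x1) for y in(y0,y1) for z in(z0,z1)]
    return [(np.array(a),np.array(b)) for i,a in enumerate(c) for b in c[i+1:] if sum(p!=q for p,q in zip(a,b))==1]
def ringl(c,r,ax,n=24):
    a=np.linspace(0,2*np.pi,n+1); z=np.zeros_like(a)
    P=np.stack([r*np.cos(a),z,r*np.sin(a)],1) if ax=='y' else None
    P=P+c; return list(zip(P[:-1],P[1:]))
ST=box(-.058,.058,-.05,.05,.103,.103)+box(-.023,.023,.108,.152,.35,.35)+box(-.0045,.0045,-.045,.021,.285,.285)+box(-.009,.009,.021,.027,.276,.33)+box(-.006,.006,-.025,.021,.323,.323)
RK=box(-.043,.043,-.031,.031,.0,.036)+box(-.007,.007,-.005,.005,.06,.148)+ringl([0,0,.160],.0115,'y')+ringl([0,0,.160],.00625,'y')
def wl(n,M,x,y,yaw,z=0):
    return [(proj(n,pose(x,y,yaw,a,z))[0],proj(n,pose(x,y,yaw,b,z))[0]) for a,b in M]
E
python3 - <<'E'
from h import *
S=(.564,.1995,-.19); R=(.518,-.174,.13)
t=cv2.imread("pics/top0.png"); s=cv2.imread("pics/side0.png")
crop(t,350,200,420,260,11,"pics/o_tr.png",wl("top",RK,*R))
crop(s,310,190,390,250,10,"pics/o_sr.png",wl("side",RK,*R))
crop(t,185,165,295,245,7,"pics/o_ts.png",wl("top",ST,*S))
crop(s,190,200,300,285,7,"pics/o_ss.png",wl("side",ST,*S))
E
```

```text
(no output)
```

View pics/o_tr.png

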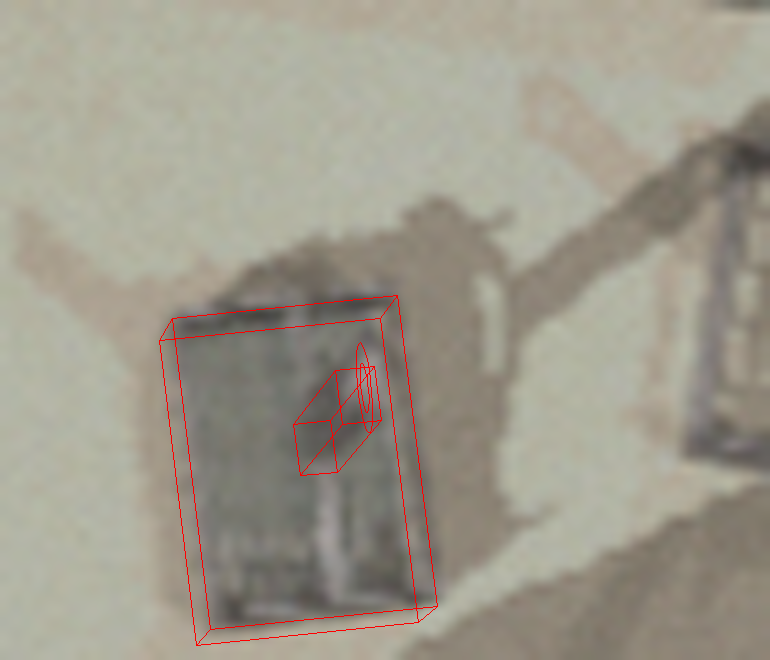

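View pics/o_sr.png

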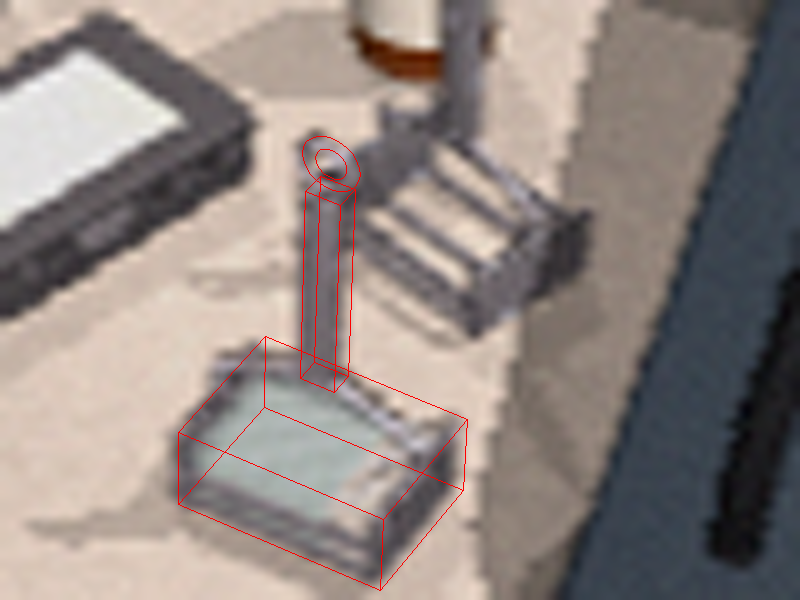

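View pics/o_ts.png

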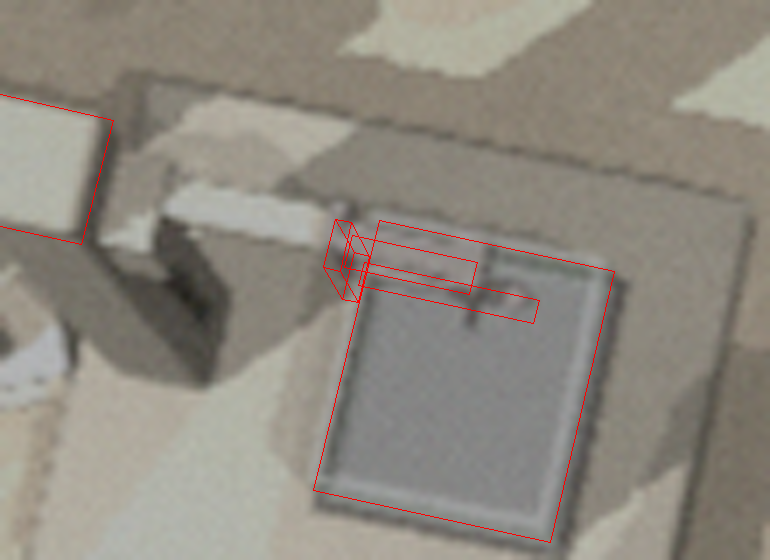

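View pics/o_ss.png

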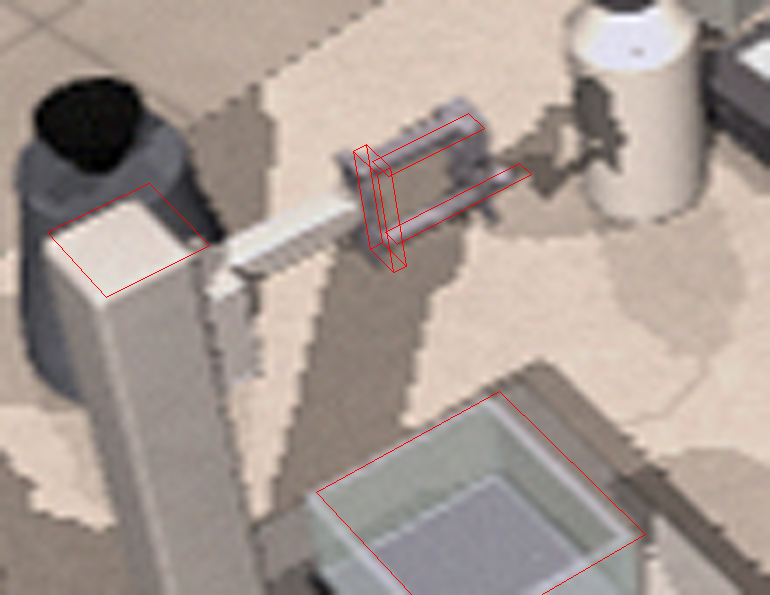

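The wireframes confirm the loaded rack and the stainer to within 1–2 px. The fit at the peg has to be tight, so I'll average some frames and look at the peg up close.

```bash
python3 - <<'E'
from h import *
for n in("top","side"):
    A=[bot.capture(n) for _ in range(6)]
    im=np.mean([a[0] for a in A],0)[:,:,::-1]; D=np.median([a[1] for a in A],0)
    cv2.imwrite(f"pics/{n}A.png",im); np.save(f"pics/{n}A.npy",D)
t=cv2.imread("pics/topA.png"); s=cv2.imread("pics/sideA.png")
crop(t,228,190,268,220,20,"pics/p_t.png",gain=1.6)
crop(s,230,205,275,240,17,"pics/p_s.png",gain=1.3)
E
```

```text
[ WARN:0@9.966] global loadsave.cpp:1063 imwrite_ Unsupported depth image for selected encoder is fallbacked to CV_8U.
```

View pics/p_t.png

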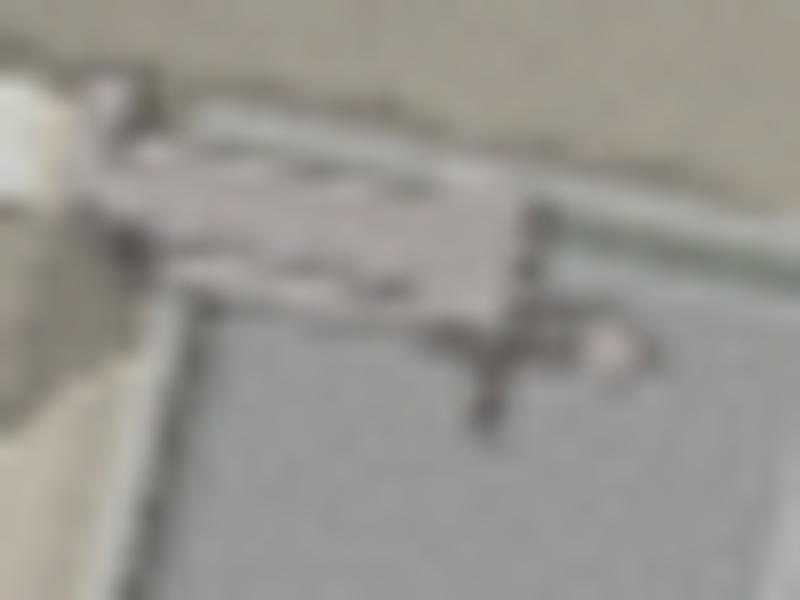

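View pics/p_s.png

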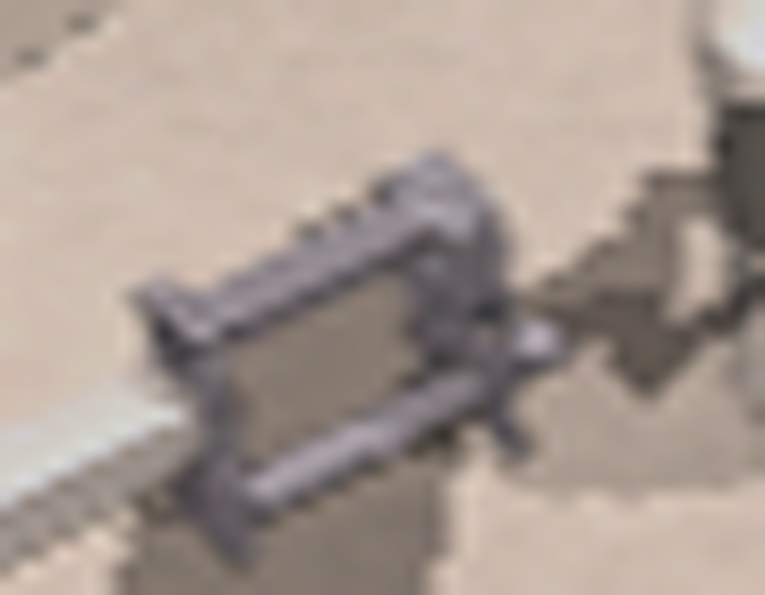

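```bash
python3 - <<'E'
from h import *
p,r=tri([("top",(260.3,207.3)),("side",(263.3,224.8))]); print(p,r)
S=(.564,.1995,-.19)
q=pose(*S,[0,-.045,.285])[0]; print(q,proj("top",q),proj("side",q))
# eye of rack in both, compare
t=cv2.imread("pics/topA.png"); s=cv2.imread("pics/sideA.png")
crop(t,362,220,402,250,20,"pics/e_t.png",gain=1.6)
crop(s,325,195,365,225,20,"pics/e_s.png",gain=1.3)
R=(.518,-.174,.13); q=pose(*R,[0,0,.160])[0];print(q,proj("top",q),proj("side",q))
E
```

```text
[0.56064177 0.15761459 0.27948357] [ 0.19137716  0.26259674 -0.36403309 -0.06131312]
[0.55550135 0.15530981 0.285     ] [[261.14092675 209.0965255 ]] [[264.56290281 223.67133603]]
[ 0.518 -0.174  0.16 ] [[382.65082683 234.76686307]] [[342.62953711 205.91084204]]
```

View pics/e_t.png

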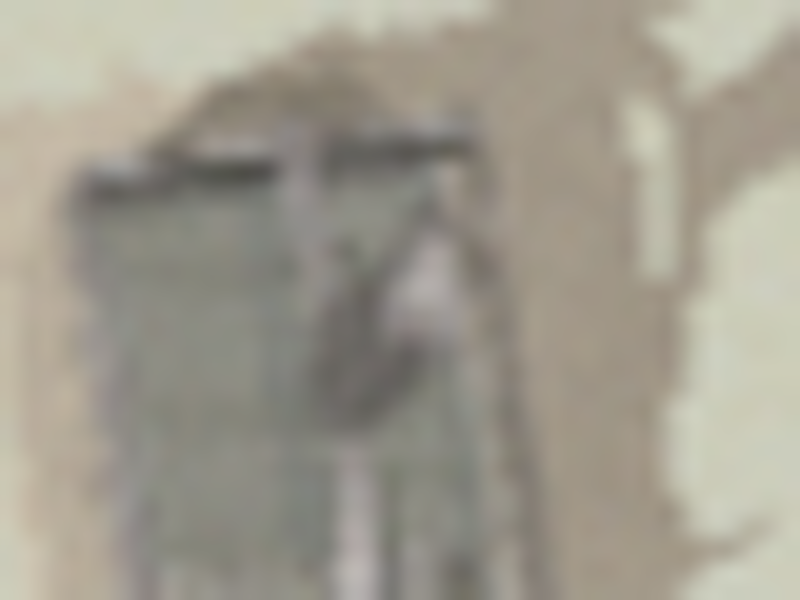

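View pics/e_s.png

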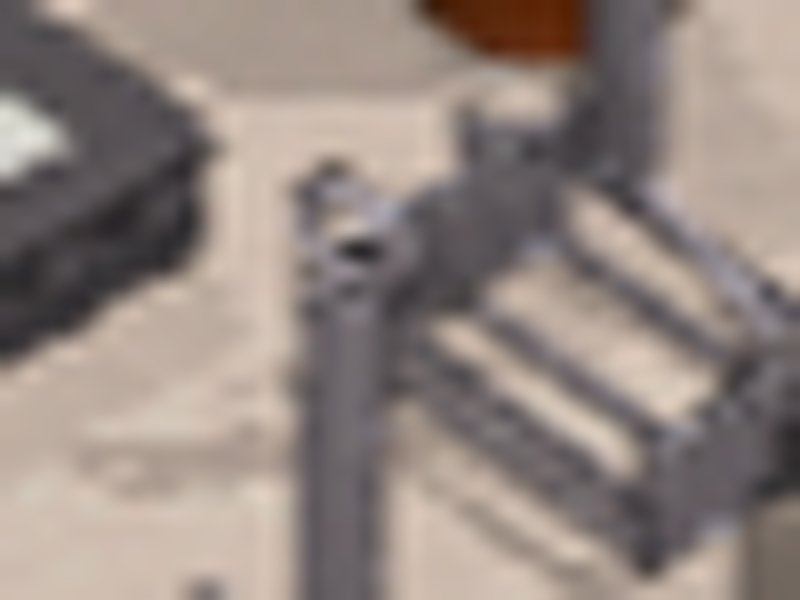

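```bash
python3 - <<'E'
from h import *
t=cv2.imread("pics/topA.png"); s=cv2.imread("pics/sideA.png")
st=bot.read_state(); T=st["tcp_rot"]; o=np.array(st["position"])
P=lambda v:o+np.array(T)@np.array(v)/1000
pts=[P(v) for v in [(0,0,0),(0,22,0),(0,-48,0),(37,-48,0),(-37,-48,0),(0,-48,95),(0,-48,-95),(0,-48,37),(0,-48,-37)]]
crop(s,460,70,560,200,5,"pics/g_s.png",pts=[proj("side",p)[0] for p in pts],gain=2.2)
crop(t,540,330,640,430,6,"pics/g_t.png",pts=[proj("top",p)[0] for p in pts],gain=2.2)
E
```

```text
(no output)
```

View pics/g_s.png

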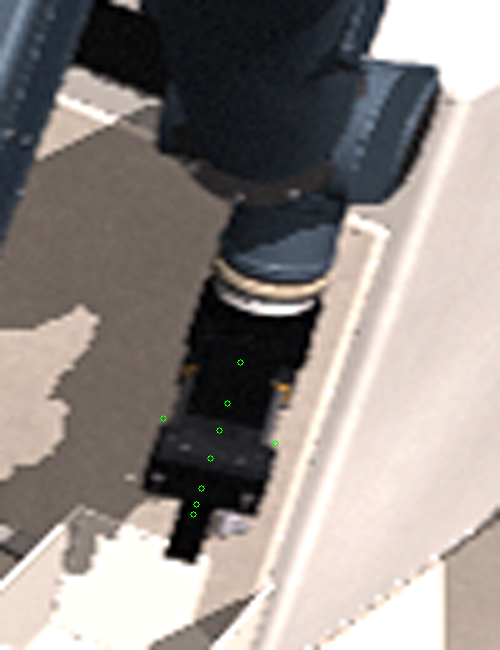

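View pics/g_t.png

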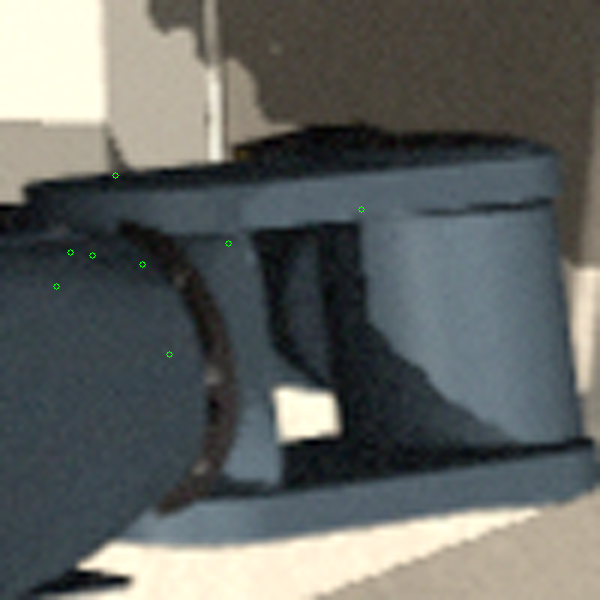

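The gripper body is 75 mm along tool x, so I'll tilt it about 48° and hold the stem toward the fingertips. That keeps the body clear of the eye and flap. Next I'll work out the move to a raised pre-grasp pose.

```bash
cat >> h.py <<'E'
from scipy.spatial.transform import Rotation as Ro
def toolR(yaw,th):
    th=np.radians(th); s,c=np.sin(th),np.cos(th)
    R=np.array([[-c,s,0],[0,0,-1],[-s,-c,0]],float) # cols x=(-c,0,-s), y=(s,0,-c), z=(0,-1,0)
    cy,sy=np.cos(yaw),np.sin(yaw)
    return np.array([[cy,-sy,0],[sy,cy,0],[0,0,1]])@R
def rel(R1,p1,st=None):
    st=st or bot.read_state(); R0=np.array(st["tcp_rot"]);p0=np.array(st["position"])
    return np.round(R0.T@(np.array(p1)-p0)*1000,1), np.round(Ro.from_matrix(R0.T@R1).as_rotvec(degrees=True),1)
E
python3 - <<'E'
from h import *
R=toolR(.13,48); a=R[:,1]; stem=np.array([.519,-.1735,.096])
g=stem-.012*a; pre=g-.11*a
print(a,g,pre)
print(rel(R,pre+[0,0,.10]),rel(R,pre),rel(R,g))
print(bot.read_state()["time_s"])
E
```

```text
[ 0.73687409  0.09633694 -0.66913061] [ 0.51015751 -0.17465604  0.10402957] [ 0.42910136 -0.18525311  0.17763393]
(array([-366.8,  -33.1, -335.3]), array([ 3.1,  7.1, 47.9])) (array([-366.8,   66.9, -335.3]), array([ 3.1,  7.1, 47.9])) (array([-447.8,  140.5, -324.7]), array([ 3.1,  7.1, 47.9]))
0.7
```

Emit:
jog_arm --motion '[-45,-10,-40,0,0,6,-90,-20,-80,1,2,12,-135,-25,-125,1,3,18,-180,-30,-165,2,4,24,-225,-32,-205,2,5,30,-270,-33,-247,3,6,36,-315,-33,-288,3,7,42,-367,-33,-335,3,7,48,-367,-33,-335,3,7,48,-367,-33,-335,3,7,48,-367,-33,-335,3,7,48,-367,-33,-335,3,7,48]' --gripper 1

```text
time_s: 2.2
position: [0.4295, -0.1872, 0.2779]
tcp_rot: [[-0.662, 0.738, 0.13], [-0.087, 0.097, -0.992], [-0.744, -0.668, 0.0]]
force: [0.1, -0.2, 0.0]
opening: 1.003
```

```bash
python3 - <<'E'
from h import *
st=bot.read_state(); print(np.round(st["joint_positions"],1),st["position"],st["force"])
R=toolR(.13,48); a=R[:,1]; stem=np.array([.519,-.1735,.096])
g=stem-.012*a; pre=g-.11*a
print(rel(R,pre),rel(R,g))
i,_=bot.capture("side"); j,_=bot.capture("top"); cv2.imwrite("pics/s1.png",i[:,:,::-1]); 
crop(j[:,:,::-1],300,130,500,280,4,"pics/t1.png")
E
```

```text
[-65.4  13.4 128.7  71.5  48.6 -38.4] [ 0.42949069 -0.18724548  0.27788911] [ 0.14362893 -0.22703352  0.02903343]
(array([74.7, 66.9, -2. ]), array([ 0. ,  0. , -0.1])) (array([ 74.8, 176.9,  -2. ]), array([ 0. ,  0. , -0.1]))
```

View pics/s1.png

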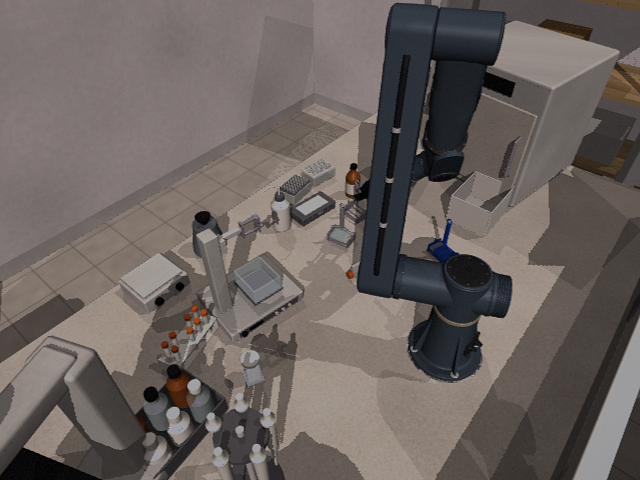

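View pics/t1.png

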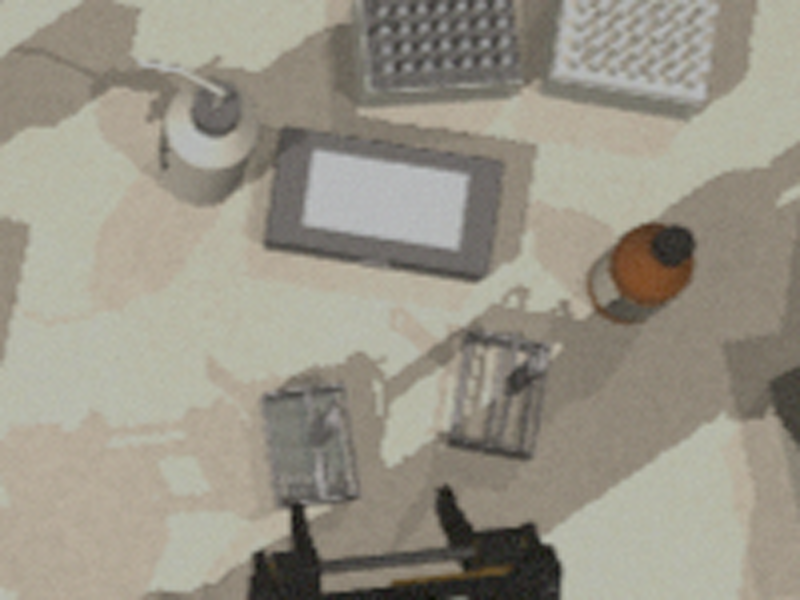

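The jaws hang clear in front of both racks (loaded rack at zoom (310,440), spare at (497,395)). Next I go down to the pre-grasp pose and watch joint 3, which reads 128.7° against a limit of 140°.

Emit:
jog_arm --motion '[25,22,-2,0,0,0,50,45,-2,0,0,0,75,67,-2,0,0,0,75,67,-2,0,0,0,75,67,-2,0,0,0]'

```text
time_s: 2.92
position: [0.429, -0.1837, 0.1777]
tcp_rot: [[-0.662, 0.738, 0.131], [-0.086, 0.099, -0.991], [-0.745, -0.668, -0.002]]
force: [0.8, -0.1, 0.7]
opening: 0.999
```

```bash
python3 - <<'E'
from h import *
st=bot.read_state(); print(np.round(st["joint_positions"],1),st["position"],st["force"])
R=toolR(.13,48); a=R[:,1]; stem=np.array([.519,-.1735,.096])
print(rel(R,stem-.012*a))
E
```

```text
[-65.2  31.8 135.5  95.4  45.6 -72.8] [ 0.42902272 -0.18371073  0.17773042] [ 0.84004646 -0.06036949  0.67360254]
(array([  0.4, 110. ,   1.8]), array([ 0.1, -0. , -0.1]))
```

Emit:
jog_arm --motion '[0,20,1,0,0,0,0,45,2,0,0,0,0,70,2,0,0,0,0,70,2,0,0,0]'

```text
time_s: 3.42
position: [0.4819, -0.1785, 0.1317]
tcp_rot: [[-0.66, 0.739, 0.133], [-0.09, 0.099, -0.991], [-0.745, -0.667, 0.001]]
force: [-0.5, -0.7, -0.3]
opening: 1.003
```

```bash
python3 - <<'E'
from h import *
st=bot.read_state(); print(np.round(st["joint_positions"],1),st["position"],st["force"])
R=toolR(.13,48); a=R[:,1]; stem=np.array([.519,-.1735,.096])
print(rel(R,stem-.012*a))
i,_=bot.capture("side"); j,_=bot.capture("top"); crop(i[:,:,::-1],310,180,410,255,8,"pics/s2.png")
crop(j[:,:,::-1],340,200,440,275,8,"pics/t2.png")
E
```

```text
[-56.1  40.  131.4 108.7  44.9 -79.1] [ 0.48190279 -0.17854289  0.1316519 ] [-0.47991431 -0.72773299 -0.28252942]
(array([ 1.6, 39.7, -0.1]), array([ 0.1,  0.2, -0.2]))
```

View pics/s2.png

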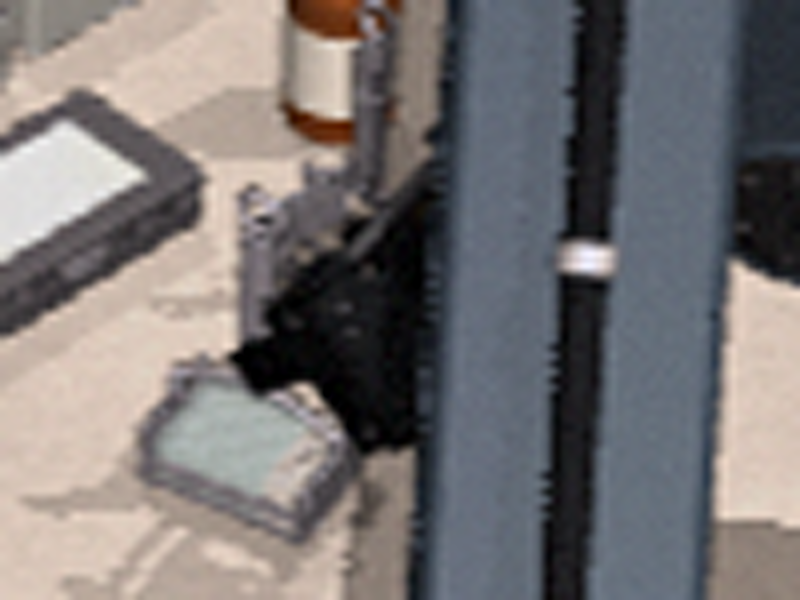

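View pics/t2.png

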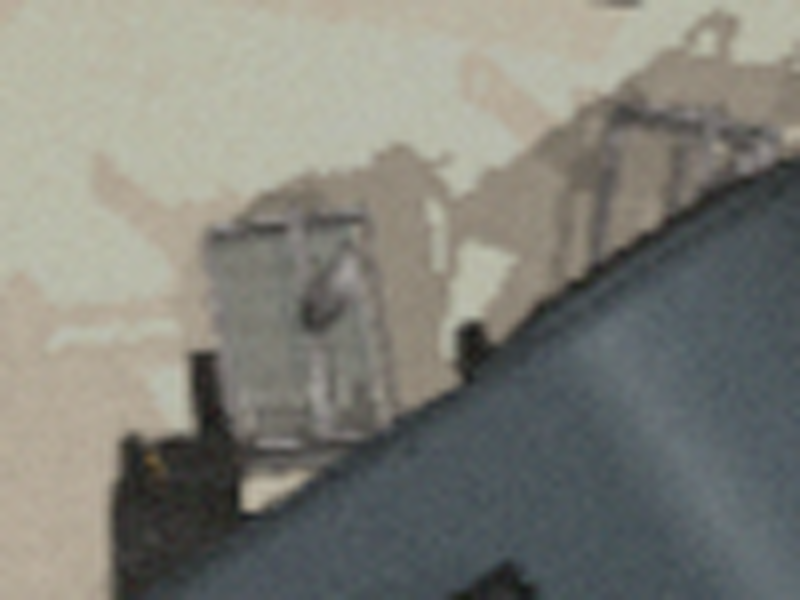

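The fingers straddle the stem (at zoom x≈205 and 475 in the top view) and line up with it. I'll advance the last 40 mm, then close.

Emit:
jog_arm --motion '[1,15,0,0,0,0,2,30,0,0,0,0,2,40,0,0,0,0,2,40,0,0,0,0,2,40,0,0,0,0]'

```text
time_s: 4.15
position: [0.5086, -0.1747, 0.1025]
tcp_rot: [[-0.663, 0.737, 0.131], [-0.086, 0.099, -0.991], [-0.744, -0.668, -0.002]]
force: [0.6, 0.9, 0.3]
opening: 0.997
```

```bash
python3 - <<'E'
from h import *
st=bot.read_state(); print(np.round(st["joint_positions"],1),st["position"],st["force"])
R=toolR(.13,48); a=R[:,1]; stem=np.array([.519,-.1735,.096])
print(rel(R,stem-.012*a))
i,_=bot.capture("side"); j,_=bot.capture("top"); crop(i[:,:,::-1],310,180,410,255,8,"pics/s3.png")
crop(j[:,:,::-1],340,200,440,275,8,"pics/t3.png")
E
```

```text
[-52.   44.4 128.8 114.7  44.9 -81.6] [ 0.50855576 -0.17468502  0.10249833] [0.60017423 0.89527504 0.25339051]
(array([-2.2,  0.2,  0.2]), array([ 0.1, -0. , -0.1]))
```

View pics/s3.png

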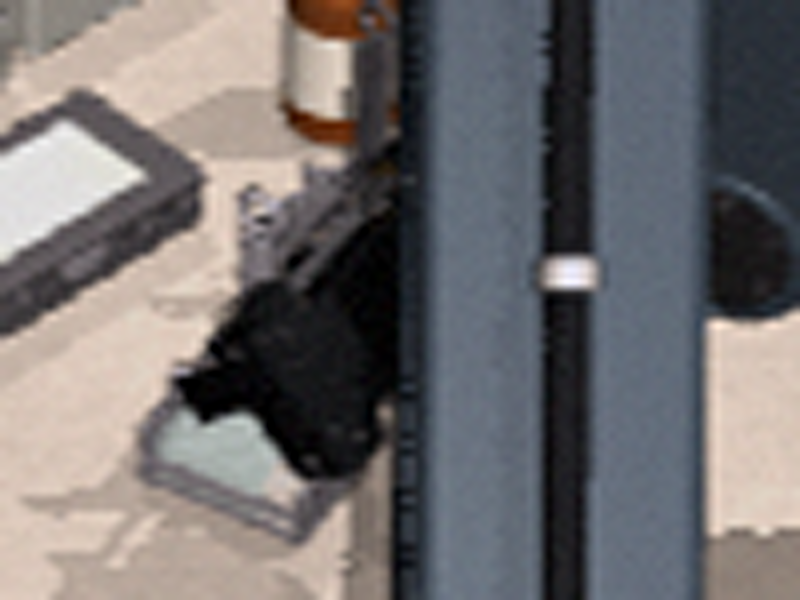

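View pics/t3.png

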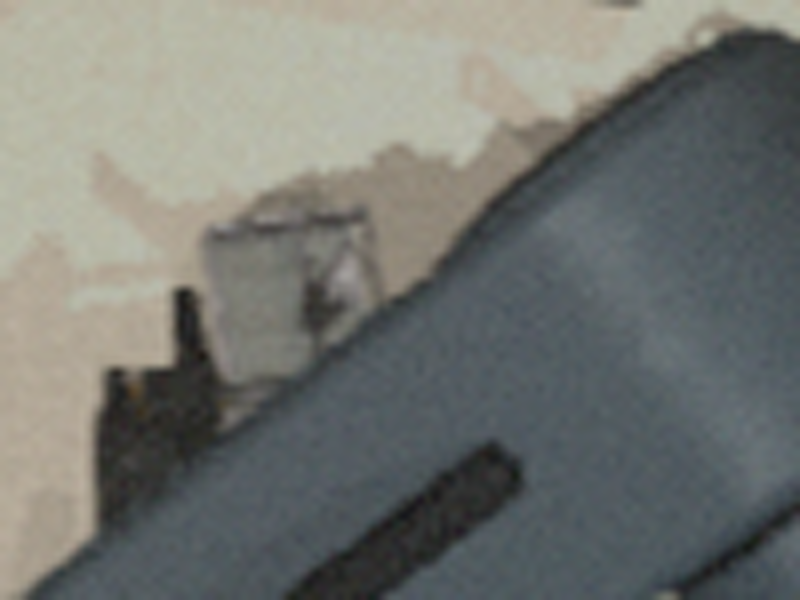

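Emit:
jog_arm --motion '[0,0,0,0,0,0,0,0,0,0,0,0,0,0,0,0,0,0,0,0,0,0,0,0,0,0,0,0,0,0,0,0,0,0,0,0,0,0,0,0,0,0]' --gripper 0

```text
time_s: 5.12
position: [0.5089, -0.1747, 0.102]
tcp_rot: [[-0.663, 0.737, 0.131], [-0.086, 0.099, -0.991], [-0.744, -0.668, -0.002]]
force: [0.4, 0.3, 0.8]
opening: 0.29
```

```bash
python3 - <<'E'
from h import *
st=bot.read_state(); print(st["time_s"],np.round(st["joint_positions"],1),st["position"],st["force"],st["moment"],st["opening"])
i,_=bot.capture("side"); j,_=bot.capture("top"); crop(i[:,:,::-1],310,180,410,255,8,"pics/s4.png")
crop(j[:,:,::-1],340,200,440,275,8,"pics/t4.png")
E
```

```text
5.125 [-51.9  44.5 128.8 114.8  44.9 -81.6] [ 0.50887106 -0.17466249  0.10197093] [0.42037991 0.25963566 0.75270319] [-0.06352514  0.44448301 -0.01005631] 0.28965912642968694
```

View pics/s4.png

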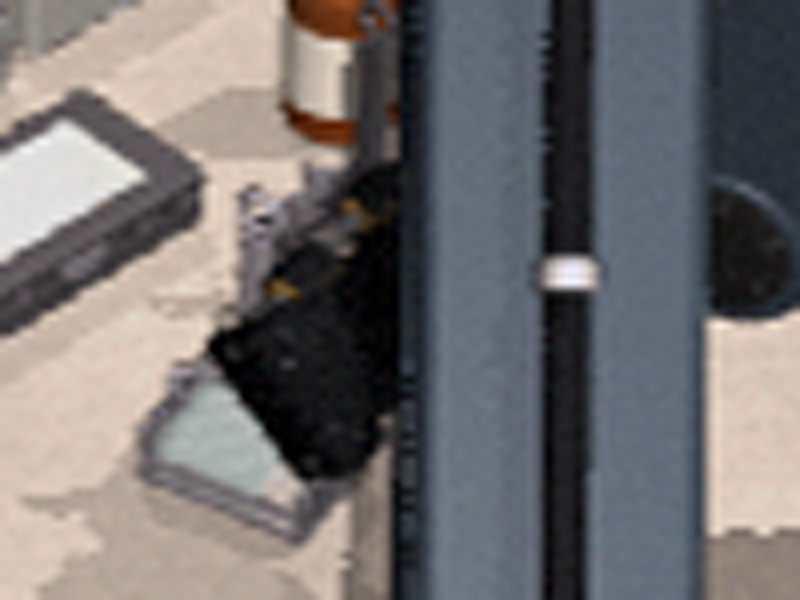

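View pics/t4.png

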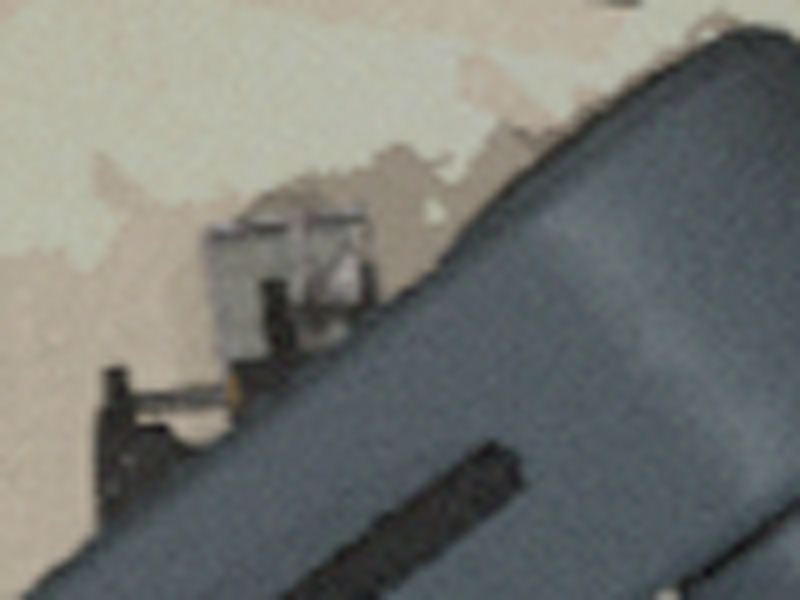

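Opening is 0.29 and the fingers are still closing, centred on the stem. I'll wait longer.

Emit:
jog_arm --motion '[0,0,0,0,0,0,0,0,0,0,0,0,0,0,0,0,0,0,0,0,0,0,0,0,0,0,0,0,0,0]'

```text
time_s: 5.85
position: [0.5088, -0.1746, 0.1019]
tcp_rot: [[-0.663, 0.737, 0.131], [-0.086, 0.099, -0.991], [-0.744, -0.669, -0.002]]
force: [-0.5, 0.3, -1.8]
opening: 0.11
```

```bash
python3 - <<'E'
from h import *
st=bot.read_state(); print(st["time_s"],st["position"],st["force"],st["moment"],st["opening"])
E
```

```text
5.85 [ 0.50880292 -0.17461914  0.10190115] [-0.54248771  0.3428816  -1.80621182] [-0.12241423  0.67871979  0.03794927] 0.11041023230335671
```

The grip holds, with the opening at 9.6 mm against a 10 mm stem. I'll lift it 130 mm straight up.

Emit:
jog_arm --motion '[-7,-7,0,0,0,0,-22,-20,0,0,0,0,-37,-33,0,0,0,0,-52,-47,0,0,0,0,-67,-60,0,0,0,0,-82,-74,0,0,0,0,-97,-87,0,0,0,0,-97,-87,0,0,0,0,-97,-87,0,0,0,0]'

```text
time_s: 6.98
position: [0.5086, -0.1745, 0.2317]
tcp_rot: [[-0.663, 0.737, 0.132], [-0.086, 0.1, -0.991], [-0.743, -0.669, -0.003]]
force: [-0.1, 0.1, -2.5]
opening: 0.11
```

```bash
python3 - <<'E'
from h import *
st=bot.read_state(); print(st["time_s"],np.round(st["joint_positions"],1),st["position"],st["force"],st["moment"],st["opening"])
i,_=bot.capture("side"); j,_=bot.capture("top"); crop(i[:,:,::-1],300,130,420,250,6,"pics/s5.png")
crop(j[:,:,::-1],340,180,440,280,6,"pics/t5.png")
E
```

```text
6.975 [-51.9  23.4 124.6  86.8  40.  -44.4] [ 0.5086126  -0.17449313  0.23167313] [-0.09191845  0.14697042 -2.49526117] [-0.07511907  0.71952068  0.04356869] 0.10974221235668288
```

View pics/s5.png

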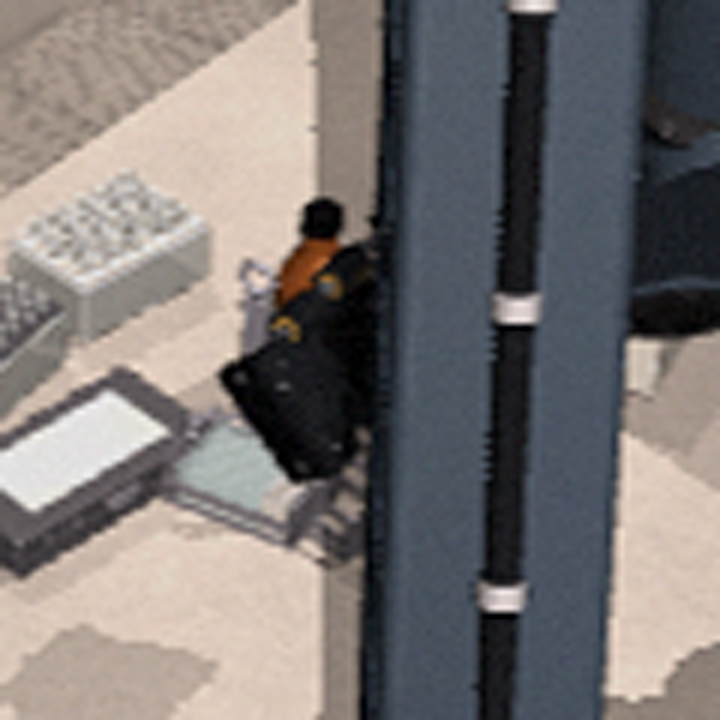

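View pics/t5.png

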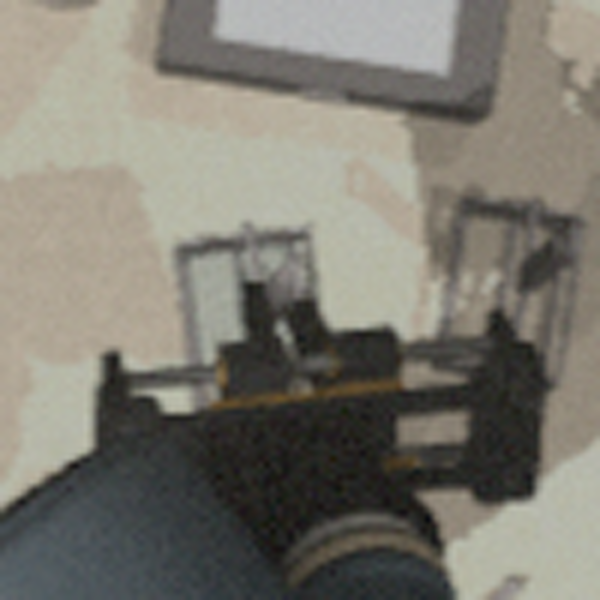

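The rack is lifted upright, with about 2.4 N measured, and the spare rack hasn't moved. Next I carry it to a pre-insert pose with the eye 45 mm short of the peg tip and aligned to the stainer's yaw.

```bash
cat >> h.py <<'E'
# eye in tool frame (mm), from lift: eye world (.5188,-.1734,.2898) at the state after the lift
def eyeT(): return np.load("eyeT.npy")
def eyew(st=None):
    st=st or bot.read_state(); return np.array(st["position"])+np.array(st["tcp_rot"])@eyeT()
def go(eye,yaw,th=48,st=None):
    st=st or bot.read_state(); R=toolR(yaw,th); return rel(R,np.array(eye)-R@eyeT(),st)
E
python3 - <<'E'
from h import *
st=bot.read_state(); np.save("eyeT.npy",np.array(st["tcp_rot"]).T@(np.array([.5188,-.1734,.2898])-st["position"]))
print(eyeT())
print(go((.5485,.112,.2848),-.19))
E
```

```text
[-5.03335796e-02 -3.15593773e-02  3.55848739e-05]
(array([ -40.7,   54.2, -282. ]), array([13.8, 12.2,  0. ]))
```

Emit:
jog_arm --motion '[-2,3,-12,1,1,0,-5,8,-36,2,2,0,-10,14,-66,4,3,0,-14,20,-98,5,4,0,-19,26,-130,7,6,0,-24,32,-162,8,7,0,-29,38,-194,10,9,0,-33,44,-226,11,10,0,-37,50,-254,13,11,0,-40,53,-272,13.8,12.2,0,-41,54,-280,13.8,12.2,0,-41,54,-282,13.8,12.2,0,-41,54,-282,13.8,12.2,0,-41,54,-282,13.8,12.2,0]'

```text
time_s: 8.82
position: [0.5387, 0.1126, 0.2268]
tcp_rot: [[-0.657, 0.729, -0.19], [0.126, -0.142, -0.982], [-0.743, -0.669, 0.001]]
force: [-0.6, 0.6, -2.1]
opening: 0.113
```

```bash
python3 - <<'E'
from h import *
st=bot.read_state(); print(st["time_s"],np.round(st["joint_positions"],1),st["position"],st["force"],st["moment"],st["opening"])
e=eyew(); print(e,proj("top",e),proj("side",e))
for n in("top","side"):
    A=[bot.capture(n) for _ in range(4)]
    im=np.mean([a[0] for a in A],0)[:,:,::-1].astype(np.uint8); D=np.median([a[1] for a in A],0)
    cv2.imwrite(f"pics/{n}B.png",im); np.save(f"pics/{n}B.npy",D)
t=cv2.imread("pics/topB.png"); s=cv2.imread("pics/sideB.png")
crop(t,215,175,295,235,10,"pics/t6.png",gain=1.6)
crop(s,220,180,300,240,10,"pics/s6.png",gain=1.3)
E
```

```text
8.825 [   7.    24.3  124.4  222.1   20.1 -118.1] [0.5387427  0.1125551  0.22679274] [-0.55037801  0.57492695 -2.13534095] [0.12712986 0.62181106 0.04588404] 0.11301423633087025
[0.54878755 0.11064717 0.2853156 ] [[278.43443862 212.09783238]] [[276.7710455  216.76536244]]
```

View pics/t6.png

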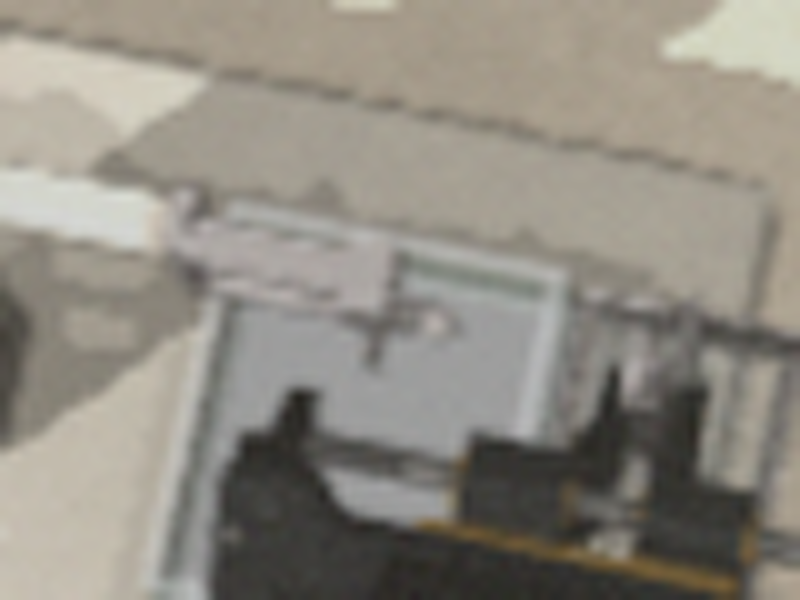

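View pics/s6.png

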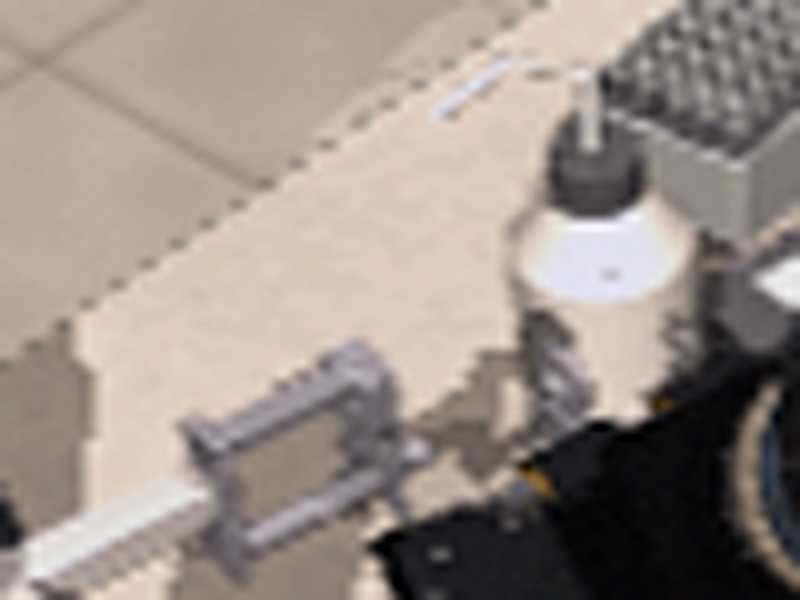

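```bash
python3 - <<'E'
from h import *
t=cv2.imread("pics/topB.png"); s=cv2.imread("pics/sideB.png")
crop(t,250,195,290,225,20,"pics/t7.png",gain=1.7)
crop(s,255,200,295,230,20,"pics/s7.png",gain=1.3)
e=eyew()
L=lambda n:[(proj(n,pose(*e[:2],-.19,a,e[2])),proj(n,pose(*e[:2],-.19,b,e[2]))) for a,b in ringl([0,0,0],.0115,'y')+ringl([0,0,0],.00625,'y')+box(-.007,.007,-.005,.005,-.06,-.012)]
L2=lambda n:[(a[0],b[0]) for a,b in L(n)]
crop(t,250,195,290,225,20,"pics/t7o.png",L2("top"),gain=1.7)
crop(s,255,200,295,230,20,"pics/s7o.png",L2("side"),gain=1.3)
E
python3 -c "
import cv2,numpy as np
for n in 'ts':
    a=cv2.imread(f'pics/{n}7.png');b=cv2.imread(f'pics/{n}7o.png')
    cv2.imwrite(f'pics/{n}7b.png',cv2.resize(np.hstack([a[:,200:],b[:,200:]]),(800,400)))
"
```

```text
(no output)
```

View pics/t7b.png

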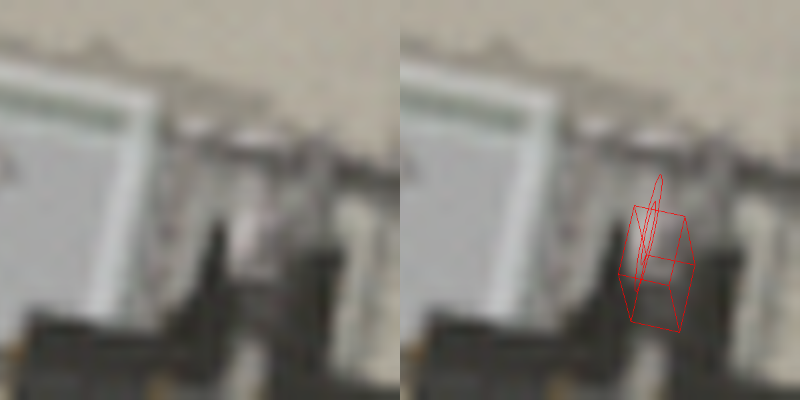

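View pics/s7b.png

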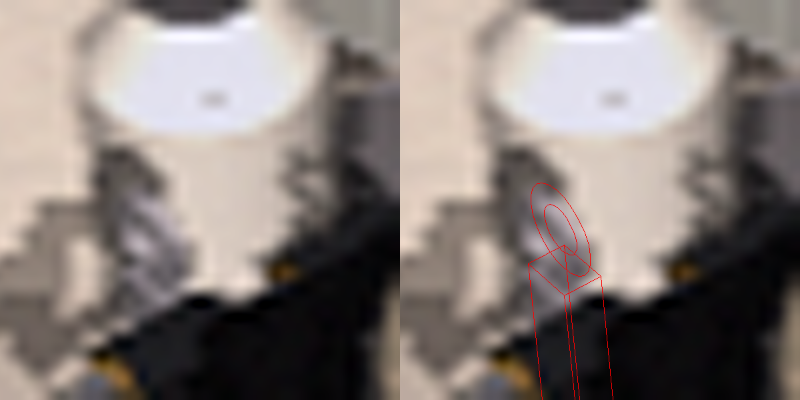

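View pics/t7.png

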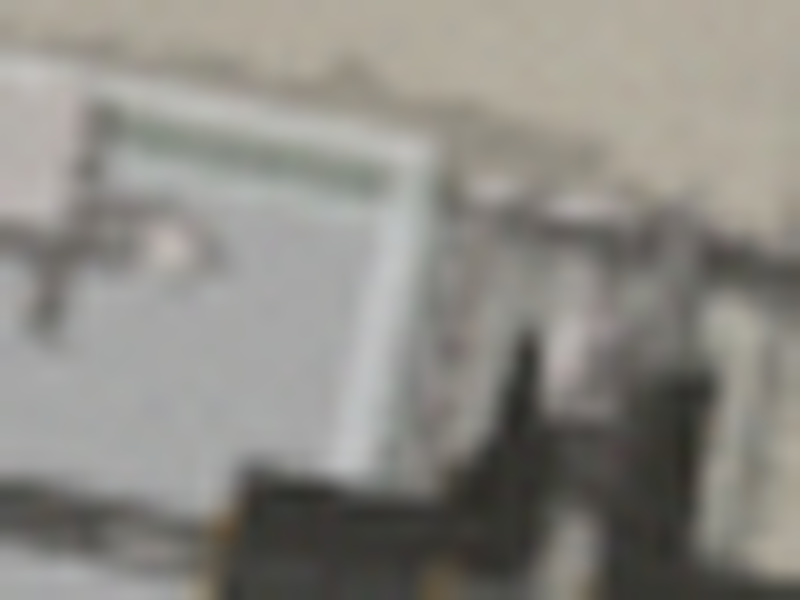

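View pics/s7.png

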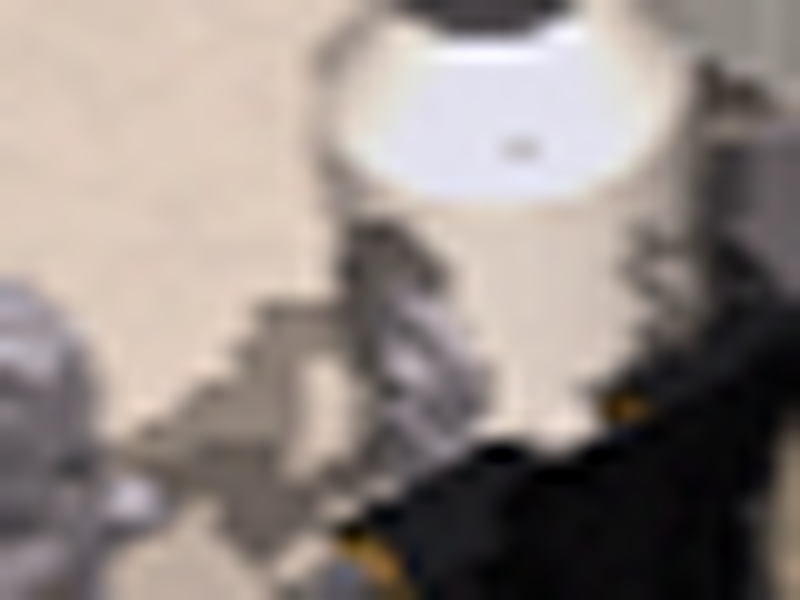

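The gripped eye's reprojection agrees with the picture to about 0.5 px in both views, so the calibration is good here. Next I fit the peg silhouette against the images in the same way.

```bash
cat >> h.py <<'E'
BIAS={"top":np.array([-.1,.2]),"side":np.array([.1,.4])}
def hull(n,P):
    q=(proj(n,P)+BIAS[n]).astype(np.float32); h=cv2.convexHull(q)[:,0]; return list(zip(h,np.roll(h,-1,0)))
def peglines(n,tip,yaw,bar=True):
    a=np.linspace(0,2*np.pi,25); L=[]
    pts=[]
    for k in np.linspace(0,np.pi/2,6):
        r=.0045*np.sin(k); y=.0045*(1-np.cos(k)); pts+=[(r*np.cos(t),y,r*np.sin(t)) for t in a]
    pts+=[(.0045*np.cos(t),.066,.0045*np.sin(t)) for t in a]
    L+=hull(n,pose(tip[0],tip[1],yaw,pts,tip[2]))
    # flap
    if bar: L+=hull(n,pose(tip[0],tip[1],yaw,[(x,y,z) for x in(-.015,.015) for y in(.01875,.02125) for z in (-.007,.024)],tip[2]))
    return L
E
python3 - <<'E'
from h import *
t=cv2.imread("pics/topA.png"); s=cv2.imread("pics/sideA.png")
for k,tip in enumerate([(.557,.156,.285)]):
  crop(t,228,190,268,220,20,f"pics/pt{k}.png",peglines("top",tip,-.19),gain=1.6)
  crop(s,235,205,275,235,20,f"pics/ps{k}.png",peglines("side",tip,-.19),gain=1.3)
E
```

```text
(no output)
```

View pics/pt0.png

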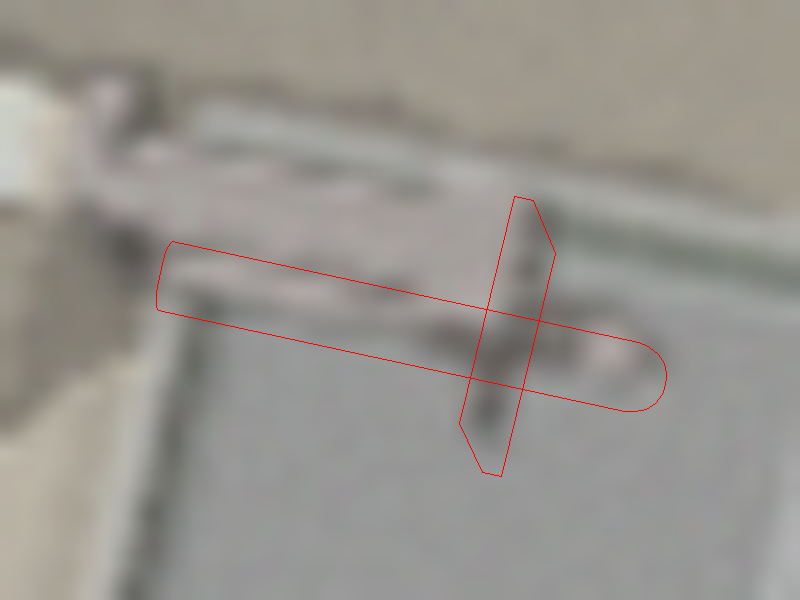

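View pics/ps0.png

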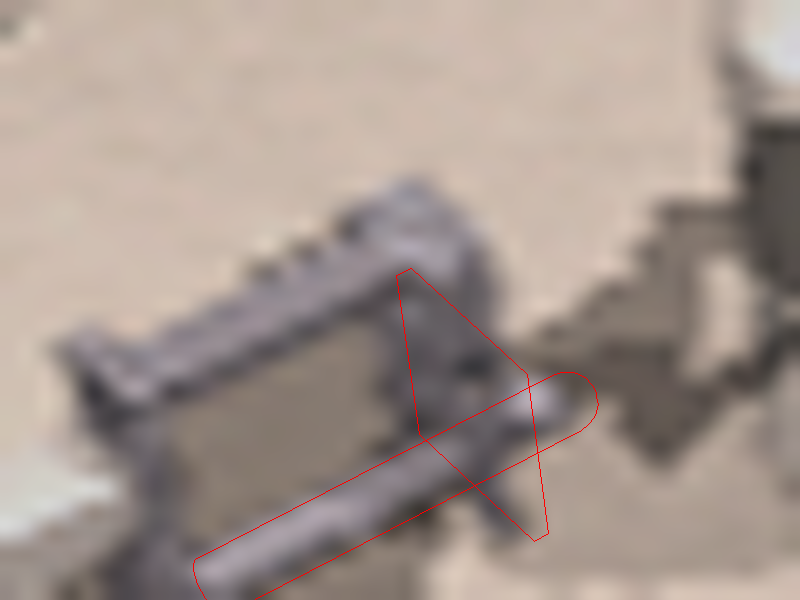

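```bash
python3 - <<'E'
from h import *
q=np.array([.557,.156,.285])
o={"top":proj("top",q)[0]+[-.4,-1.3],"side":proj("side",q)[0]+[-1.7,0]}
f=lambda p:np.concatenate([proj(n,[p[0],p[1],.285])[0]-o[n] for n in o])
r=least_squares(f,q[:2]);print(r.x,r.fun)
print(tri([(n,o[n]) for n in o]))
tip=(*r.x,.285)
t=cv2.imread("pics/topA.png"); s=cv2.imread("pics/sideA.png")
crop(t,228,190,268,220,20,f"pics/pt1.png",peglines("top",tip,-.20),gain=1.6)
crop(s,235,205,275,235,20,f"pics/ps1.png",peglines("side",tip,-.20),gain=1.3)
E
```

```text
[0.56074122 0.15792006] [-0.29075921 -0.1454424   0.32871202 -0.19905359]
(array([0.56124103, 0.15771379, 0.28359012]), array([-0.15930317, -0.21837447,  0.30304592,  0.05113281]))
```

View pics/pt1.png

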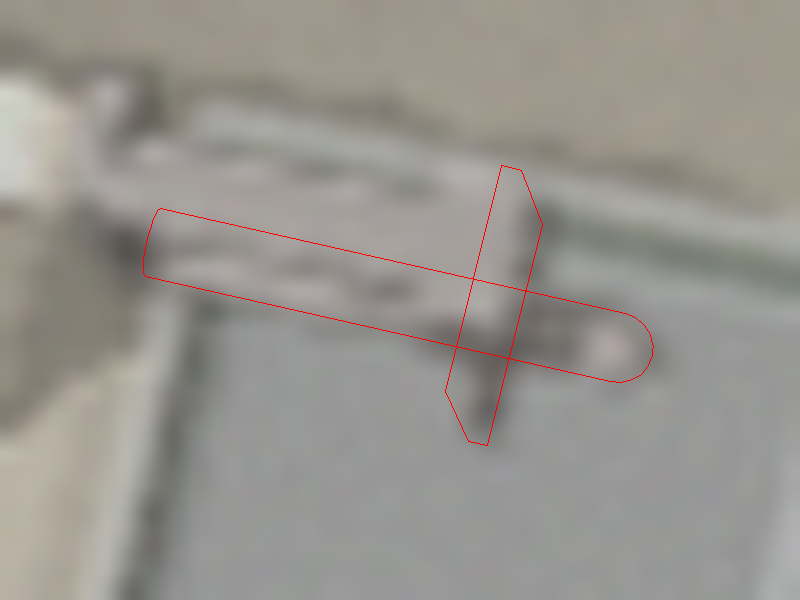

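View pics/ps1.png

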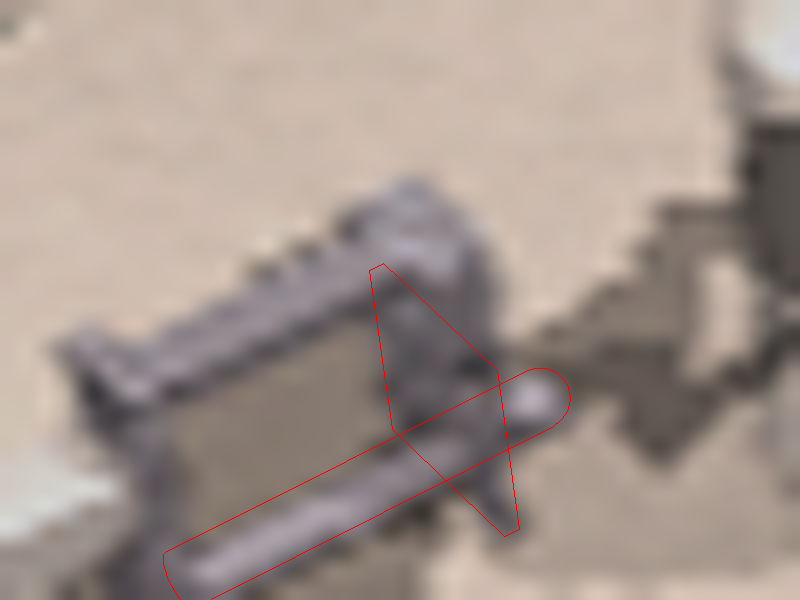

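```bash
cat >> h.py <<'E'
TIP=np.array([.560,.1575,.285]); SY=-.20; YA=np.array([.1987,.980,0]); XA=np.array([.980,-.1987,0])
def rep():
    st=bot.read_state(); d=eyew(st)-TIP
    print("t",st["time_s"],"eye in peg frame mm x,y,z",np.round([d@XA*1e3,d@YA*1e3,d[2]*1e3],2),"F peg x,y,z",np.round([st["force"]@XA,st["force"]@YA,st["force"][2]],2),"M",np.round(st["moment"],2),"op",round(st["opening"],3))
E
python3 - <<'E'
from h import *
rep(); print(go(TIP-.010*YA,SY)); print(np.round(bot.read_state()["joint_positions"],1))
E
```

```text
t 9.225 eye in peg frame mm x,y,z [ -1.65 -47.39   0.84] F peg x,y,z [ 0.05 -0.33 -2.03] M [ 0.16  0.7  -0.02] op 0.116
(array([ -0.7,   2. , -37.5]), array([ 0.4,  0.4, -0.1]))
[   7.1   24.2  124.3  222.2   20.1 -118.2]
```

Emit:
jog_arm --motion '[0,0,-8,0,0,0,0,1,-18,0.2,0.2,0,-1,2,-28,0.4,0.4,0,-1,2,-37,0.4,0.4,0,-1,2,-37,0.4,0.4,0,-1,2,-37,0.4,0.4,0]'

```text
time_s: 9.98
position: [0.5478, 0.1492, 0.2265]
tcp_rot: [[-0.655, 0.729, -0.198], [0.132, -0.148, -0.98], [-0.744, -0.669, 0.0]]
force: [-0.2, 0.1, -1.8]
opening: 0.106
```

```bash
python3 - <<'E'
from h import *
rep(); print(np.round(bot.read_state()["joint_positions"],1))
for n in("top","side"):
    A=[bot.capture(n) for _ in range(4)]
    im=np.mean([a[0] for a in A],0)[:,:,::-1].astype(np.uint8); D=np.median([a[1] for a in A],0)
    cv2.imwrite(f"pics/{n}C.png",im); np.save(f"pics/{n}C.npy",D)
t=cv2.imread("pics/topC.png"); s=cv2.imread("pics/sideC.png")
crop(t,238,190,278,220,20,"pics/t8.png",gain=1.7)
crop(s,245,205,285,235,20,"pics/s8.png",gain=1.3)
rep(); e=eyew()
L=lambda n:[(proj(n,pose(*e[:2],-.2,a,e[2]))[0],proj(n,pose(*e[:2],-.2,b,e[2]))[0]) for a,b in ringl([0,0,0],.0115,'y')+ringl([0,0,0],.00625,'y')]
crop(s,245,205,285,235,20,"pics/s8o.png",[(a+BIAS["side"],b+BIAS["side"]) for a,b in L("side")]+peglines("side",TIP,-.2,False),gain=1.3)
crop(t,238,190,278,220,20,"pics/t8o.png",[(a+BIAS["top"],b+BIAS["top"]) for a,b in L("top")]+peglines("top",TIP,-.2,False),gain=1.7)
E
```

```text
t 9.975 eye in peg frame mm x,y,z [ -0.1  -10.51   0.07] F peg x,y,z [-0.17  0.03 -1.81] M [ 0.14  0.71 -0.05] op 0.106
[  12.8   25.4  120.8  237.7   21.2 -129.1]
t 10.375 eye in peg frame mm x,y,z [  0.09 -10.43   0.15] F peg x,y,z [-0.65 -0.35 -1.79] M [ 0.17  0.7  -0.01] op 0.116
```

View pics/t8.png

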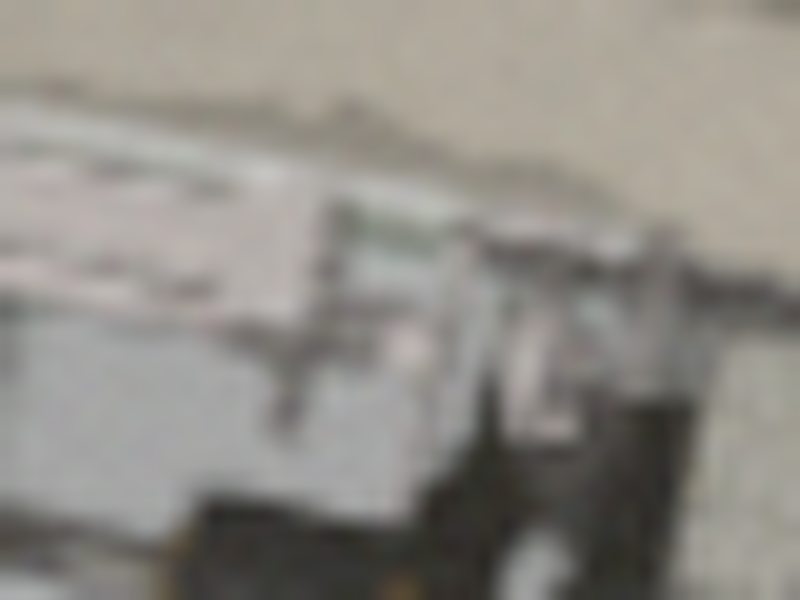

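View pics/s8.png

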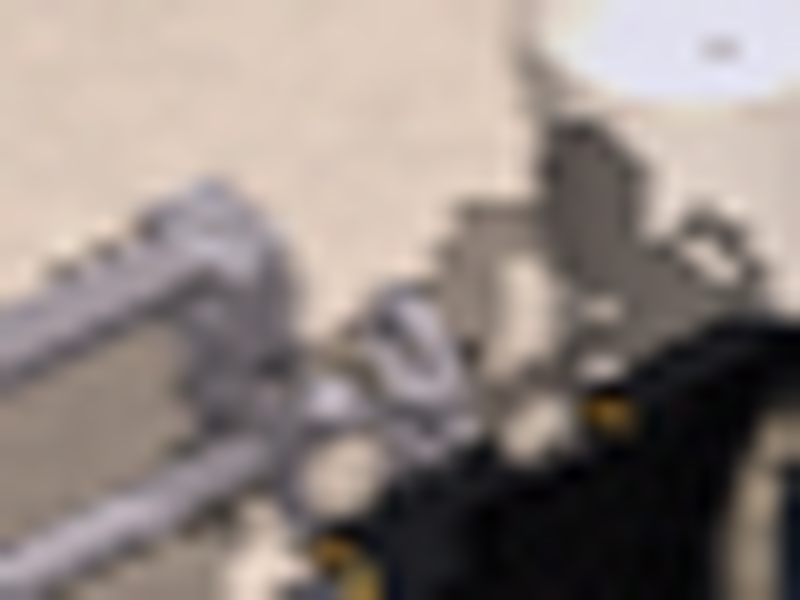

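View pics/t8o.png

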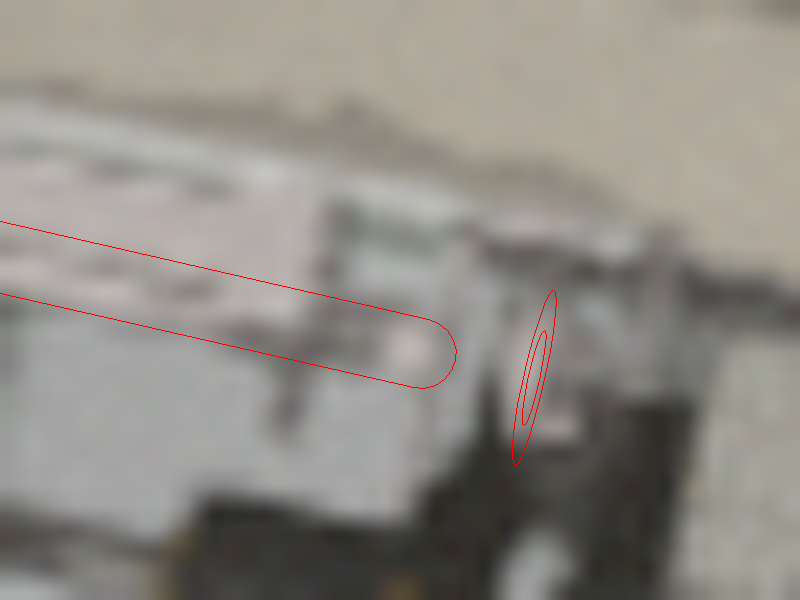

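View pics/s8o.png

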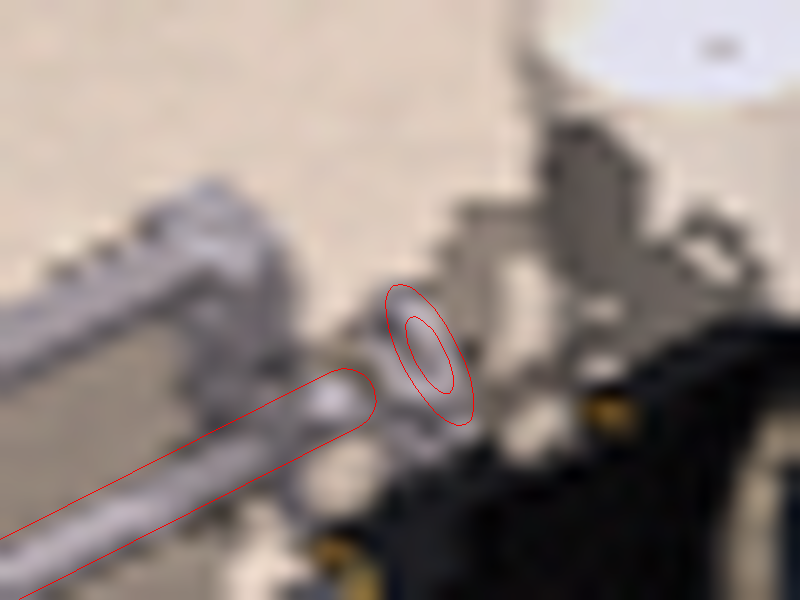

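Peg axis and eye agree within about 1 mm in both views (peg tip near zoom (370,400) in the side view, eye hole near (420,352)). I'll thread it slowly and keep an eye on joint 4, which is at 238° with a limit of 262°.

Emit:
jog_arm --motion '[0,0,-3,0,0,0,0,0,-6,0,0,0,0,0,-9,0,0,0,0,0,-12,0,0,0,0,0,-12,0,0,0,0,0,-12,0,0,0]'

```text
time_s: 11.12
position: [0.5504, 0.1612, 0.2266]
tcp_rot: [[-0.655, 0.729, -0.198], [0.132, -0.148, -0.98], [-0.744, -0.668, 0.0]]
force: [0.2, -0.7, -1.9]
opening: 0.112
```

```bash
python3 - <<'E'
from h import *
rep(); print(np.round(bot.read_state()["joint_positions"],1))
t,_=bot.capture("top"); s,_=bot.capture("side")
crop(t[:,:,::-1],238,190,278,220,15,"pics/t9.png",gain=1.7)
crop(s[:,:,::-1],235,205,275,235,15,"pics/s9.png",gain=1.3)
E
```

```text
t 11.125 eye in peg frame mm x,y,z [-0.01  1.74  0.11] F peg x,y,z [ 0.37 -0.63 -1.87] M [ 0.18  0.7  -0.05] op 0.112
[  14.4   25.8  119.7  241.9   21.6 -132.2]
```

View pics/s9.png

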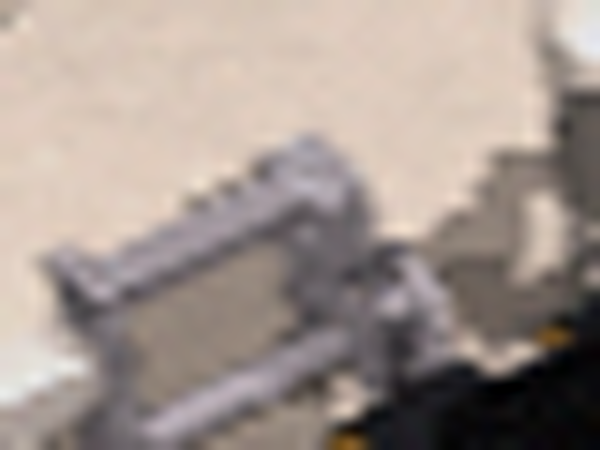

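View pics/t9.png

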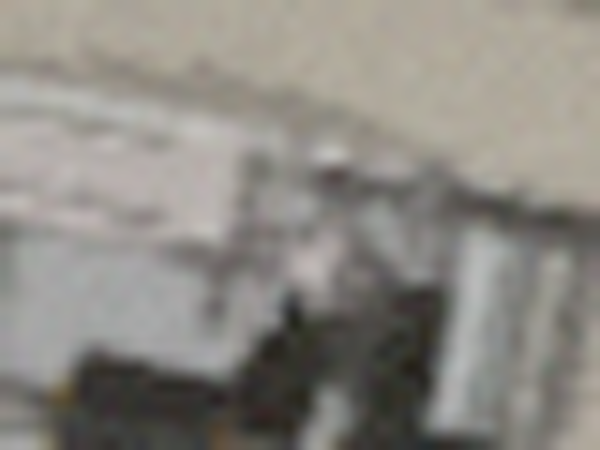

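There's no resistance and the tip appears inside the ring (side zoom around (395,300)). I'll continue to about +12 mm.

Emit:
jog_arm --motion '[0,0,-3,0,0,0,0,0,-6,0,0,0,0,0,-9,0,0,0,0,0,-11,0,0,0,0,0,-11,0,0,0]'

```text
time_s: 11.85
position: [0.5526, 0.1724, 0.2265]
tcp_rot: [[-0.655, 0.729, -0.198], [0.132, -0.147, -0.98], [-0.744, -0.669, 0.0]]
force: [-1.4, 0.5, -2.2]
opening: 0.112
```

```bash
python3 - <<'E'
from h import *
rep(); print(np.round(bot.read_state()["joint_positions"],1))
t,_=bot.capture("top"); s,_=bot.capture("side")
crop(t[:,:,::-1],238,190,278,220,15,"pics/t10.png",gain=1.7)
crop(s[:,:,::-1],235,205,275,235,15,"pics/s10.png",gain=1.3)
rep()
E
```

```text
t 11.85 eye in peg frame mm x,y,z [-0.07 13.1   0.06] F peg x,y,z [-1.43  0.18 -2.18] M [0.17 0.73 0.05] op 0.112
[  15.9   26.2  118.7  245.5   22.  -134.8]
t 11.95 eye in peg frame mm x,y,z [-0.04 12.92  0.09] F peg x,y,z [-0.89  0.78 -2.32] M [0.2  0.69 0.05] op 0.112
```

View pics/s10.png

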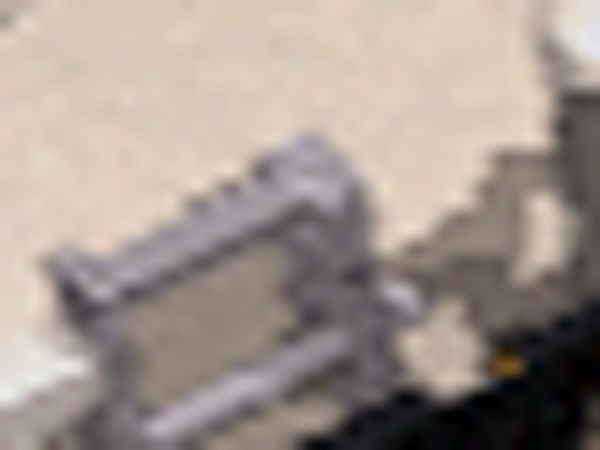

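View pics/t10.png

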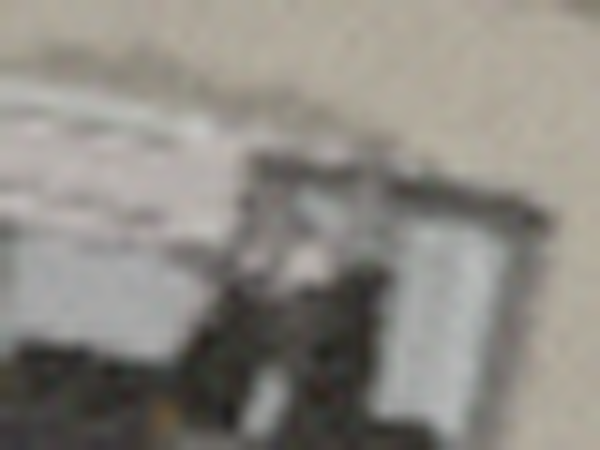

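The side view shows the peg tip sticking out through the ring (bright at zoom (405,300)), so the eye is threaded. I'll push on and lift the keeper.

Emit:
jog_arm --motion '[0,0,-4,0,0,0,0,0,-8,0,0,0,0,0,-12,0,0,0,0,0,-16,0,0,0,0,0,-20,0,0,0,0,0,-20,0,0,0]'

```text
time_s: 12.7
position: [0.5565, 0.1924, 0.2265]
tcp_rot: [[-0.656, 0.729, -0.197], [0.132, -0.146, -0.98], [-0.743, -0.669, -0.0]]
force: [-1.9, 0.4, -1.9]
opening: 0.112
```

```bash
python3 - <<'E'
from h import *
rep(); print(np.round(bot.read_state()["joint_positions"],1))
t,_=bot.capture("top"); s,_=bot.capture("side")
crop(t[:,:,::-1],228,180,278,220,12,"pics/t11.png",gain=1.7)
crop(s[:,:,::-1],230,200,280,240,12,"pics/s11.png",gain=1.3)
rep()
E
```

```text
t 12.7 eye in peg frame mm x,y,z [-1.200e-01  3.347e+01  2.000e-02] F peg x,y,z [-1.96 -0.04 -1.9 ] M [0.18 0.85 0.06] op 0.112
[  18.5   26.8  116.8  251.7   22.9 -139.3]
t 12.8 eye in peg frame mm x,y,z [-1.30e-01  3.33e+01  3.00e-02] F peg x,y,z [-2.39  1.33 -2.9 ] M [0.22 0.84 0.19] op 0.111
```

View pics/s11.png

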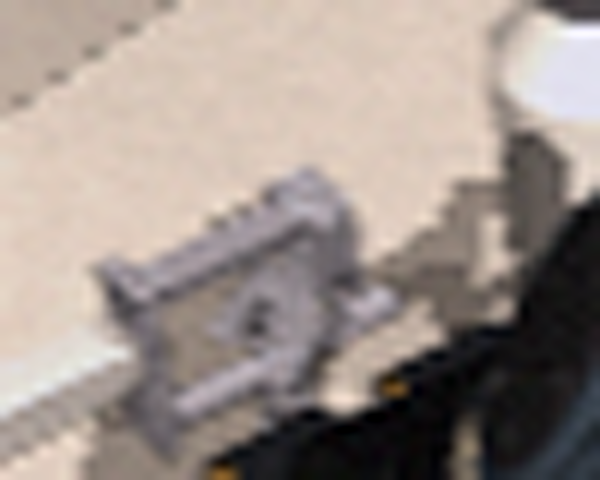

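View pics/t11.png

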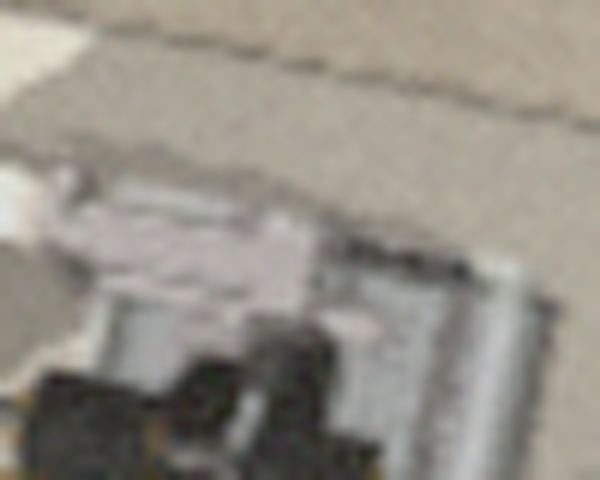

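The flap is swung inward and up (side zoom (250,310)), and the forces are small. There's a slight side load of about −2 N in x, so I'll ease the tool 1 mm towards −x while going further in.

Emit:
jog_arm --motion '[0.3,-0.4,-2,0,0,0,0.7,-0.7,-5,0,0,0,0.7,-0.7,-8,0,0,0,0.7,-0.7,-11,0,0,0,0.7,-0.7,-11,0,0,0]'

```text
time_s: 13.42
position: [0.558, 0.203, 0.2266]
tcp_rot: [[-0.655, 0.729, -0.198], [0.132, -0.147, -0.98], [-0.744, -0.668, 0.0]]
force: [-0.7, 0.1, -2.7]
opening: 0.111
```

```bash
python3 - <<'E'
from h import *
rep(); print(np.round(bot.read_state()["joint_positions"],1))
E
```

```text
t 13.425 eye in peg frame mm x,y,z [-0.84 44.17  0.18] F peg x,y,z [-0.76 -0.04 -2.66] M [0.2  0.72 0.02] op 0.111
[  19.8   27.2  115.8  254.8   23.6 -141.4]
```

Emit:
jog_arm --motion '[0,0,-3,0,0,0,0,0,-6,0,0,0,0,0,-9,0,0,0,0,0,-12,0,0,0,0,0,-12,0,0,0,0,0,-12,0,0,0]'

```text
time_s: 14.18
position: [0.5601, 0.2144, 0.2265]
tcp_rot: [[-0.655, 0.729, -0.198], [0.132, -0.148, -0.98], [-0.744, -0.668, 0.0]]
force: [-0.6, -0.2, -2.5]
opening: 0.109
```

```bash
python3 - <<'E'
from h import *
rep(); print(np.round(bot.read_state()["joint_positions"],1))
t,_=bot.capture("top"); s,_=bot.capture("side")
crop(t[:,:,::-1],228,180,278,220,12,"pics/t12.png",gain=1.7)
crop(s[:,:,::-1],230,200,280,240,12,"pics/s12.png",gain=1.3)
rep()
E
```

```text
t 14.175 eye in peg frame mm x,y,z [-1.02 55.79  0.06] F peg x,y,z [-0.53 -0.27 -2.5 ] M [0.17 0.69 0.06] op 0.109
[  21.2   27.6  114.6  258.1   24.2 -143.8]
t 14.275 eye in peg frame mm x,y,z [-0.98 55.68  0.09] F peg x,y,z [-1.01  0.08 -1.88] M [0.26 0.68 0.06] op 0.111
```

View pics/s12.png

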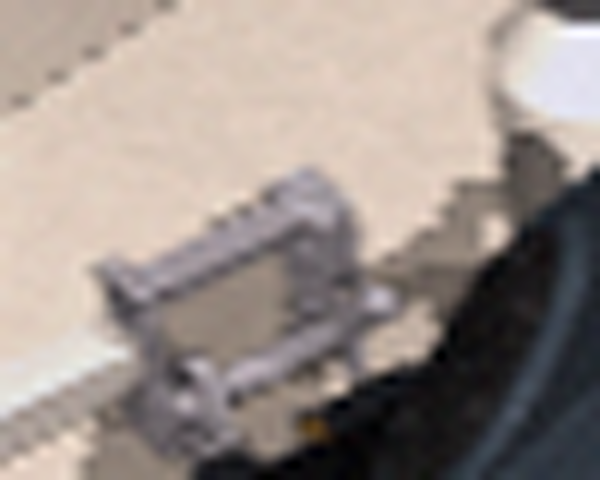

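View pics/t12.png

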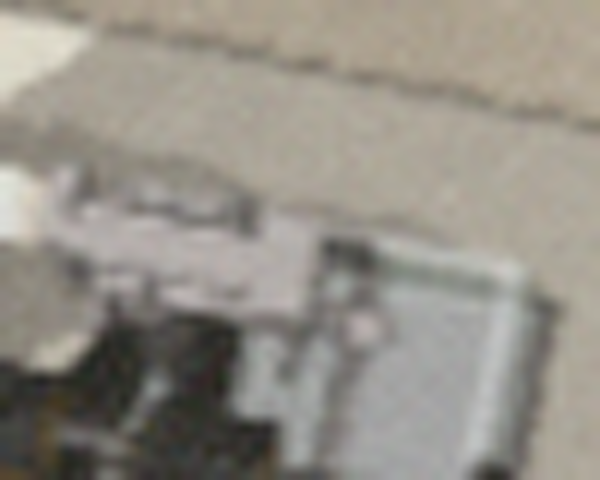

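The flap has dropped shut (side zoom (330,290), plumb as at the start) behind the ring, which sits at (190,390) by the plate. Now I back out freely to about 29 mm.

Emit:
jog_arm --motion '[0,0,4,0,0,0,0,0,9,0,0,0,0,0,14,0,0,0,0,0,19,0,0,0,0,0,23,0,0,0,0,0,26,0,0,0,0,0,27,0,0,0,0,0,27,0,0,0]'

```text
time_s: 15.28
position: [0.5548, 0.1879, 0.2265]
tcp_rot: [[-0.655, 0.729, -0.198], [0.132, -0.148, -0.98], [-0.744, -0.668, 0.0]]
force: [0.2, 0.5, -2.0]
opening: 0.111
```

```bash
python3 - <<'E'
from h import *
rep(); print(np.round(bot.read_state()["joint_positions"],1))
E
```

```text
t 15.275 eye in peg frame mm x,y,z [-0.93 28.75  0.08] F peg x,y,z [ 0.09  0.56 -2.04] M [ 0.18  0.69 -0.04] op 0.111
[  18.    26.6  117.3  250.4   22.8 -138.3]
```

Emit:
jog_arm --motion '[0,0,1,0,0,0,0,0,2,0,0,0,0,0,2,0,0,0]'

```text
time_s: 15.65
position: [0.5544, 0.1859, 0.2265]
tcp_rot: [[-0.655, 0.729, -0.198], [0.132, -0.148, -0.98], [-0.744, -0.669, 0.0]]
force: [0.4, -0.1, -1.3]
opening: 0.113
```

```bash
python3 - <<'E'
from h import *
rep()
E
```

```text
t 15.65 eye in peg frame mm x,y,z [-0.99 26.73  0.06] F peg x,y,z [ 0.4  -0.02 -1.27] M [0.15 0.71 0.01] op 0.113
```

Emit:
jog_arm --motion '[0,0,1,0,0,0,0,0,1,0,0,0]'

```text
time_s: 15.9
position: [0.5542, 0.1849, 0.2265]
tcp_rot: [[-0.655, 0.729, -0.198], [0.132, -0.148, -0.98], [-0.744, -0.669, 0.0]]
force: [0.2, -0.2, -2.1]
opening: 0.112
```

```bash
python3 - <<'E'
from h import *
rep()
E
```

```text
t 15.9 eye in peg frame mm x,y,z [-0.97 25.69  0.05] F peg x,y,z [ 0.19 -0.16 -2.1 ] M [ 0.17  0.67 -0.04] op 0.112
```

Emit:
jog_arm --motion '[0,0,1,0,0,0,0,0,1,0,0,0]'

```text
time_s: 16.15
position: [0.554, 0.1839, 0.2265]
tcp_rot: [[-0.655, 0.729, -0.198], [0.132, -0.148, -0.98], [-0.744, -0.668, 0.0]]
force: [0.4, 1.2, -1.9]
opening: 0.112
```

```bash
python3 - <<'E'
from h import *
rep()
E
```

```text
t 16.15 eye in peg frame mm x,y,z [-0.96 24.65  0.08] F peg x,y,z [ 0.15  1.29 -1.95] M [ 0.19  0.68 -0.04] op 0.112
```

Emit:
jog_arm --motion '[0,0,0.7,0,0,0,0,0,0.7,0,0,0]'

```text
time_s: 16.4
position: [0.5538, 0.1833, 0.2265]
tcp_rot: [[-0.655, 0.729, -0.198], [0.132, -0.148, -0.98], [-0.744, -0.668, 0.0]]
force: [-0.2, -0.1, -2.5]
opening: 0.112
```

```bash
python3 - <<'E'
from h import *
rep()
E
```

```text
t 16.4 eye in peg frame mm x,y,z [-0.99 24.    0.08] F peg x,y,z [-0.17 -0.14 -2.51] M [ 0.16  0.69 -0.  ] op 0.112
```

Emit:
jog_arm --motion '[0,0,0.7,0,0,0,0,0,0.7,0,0,0]'

```text
time_s: 16.65
position: [0.5538, 0.1828, 0.2265]
tcp_rot: [[-0.655, 0.729, -0.198], [0.132, -0.147, -0.98], [-0.744, -0.669, 0.0]]
force: [-0.5, 1.2, -1.4]
opening: 0.111
```

```bash
python3 - <<'E'
from h import *
rep()
E
```

```text
t 16.65 eye in peg frame mm x,y,z [-0.95 23.51  0.06] F peg x,y,z [-0.7   1.09 -1.4 ] M [0.24 0.64 0.09] op 0.111
```

Emit:
jog_arm --motion '[0,0,0.7,0,0,0,0,0,0.7,0,0,0]'

```text
time_s: 16.9
position: [0.5537, 0.1824, 0.2265]
tcp_rot: [[-0.656, 0.729, -0.197], [0.132, -0.147, -0.98], [-0.744, -0.669, 0.0]]
force: [0.6, 1.5, -2.0]
opening: 0.108
```

```bash
python3 - <<'E'
from h import *
rep()
E
```

```text
t 16.9 eye in peg frame mm x,y,z [-0.95 23.11  0.06] F peg x,y,z [ 0.29  1.58 -2.01] M [0.33 0.69 0.35] op 0.108
```

Emit:
jog_arm --motion '[0,0,0.7,0,0,0,0,0,0.7,0,0,0]'

```text
time_s: 17.15
position: [0.5536, 0.1818, 0.2265]
tcp_rot: [[-0.656, 0.729, -0.197], [0.131, -0.146, -0.98], [-0.744, -0.669, -0.0]]
force: [1.1, 5.2, -1.6]
opening: 0.108
```

```bash
python3 - <<'E'
from h import *
rep()
E
```

```text
t 17.15 eye in peg frame mm x,y,z [-0.93 22.54  0.06] F peg x,y,z [ 0.05  5.34 -1.56] M [0.37 0.73 0.58] op 0.108
```

Emit:
jog_arm --motion '[0,0,0,0,0,0,0,0,0,0,0,0]'

```text
time_s: 17.4
position: [0.5535, 0.1817, 0.2265]
tcp_rot: [[-0.655, 0.729, -0.197], [0.132, -0.147, -0.98], [-0.744, -0.669, 0.0]]
force: [2.0, 5.1, -1.9]
opening: 0.114
```

```bash
python3 - <<'E'
from h import *
rep()
F=[]
t,_=bot.capture("top"); F.append(bot.read_state()["force"]@YA); s,_=bot.capture("side"); F.append(bot.read_state()["force"]@YA)
print(F)
crop(s[:,:,::-1],230,200,280,240,12,"pics/s13.png",gain=1.3)
crop(t[:,:,::-1],228,180,278,220,12,"pics/t13.png",gain=1.7)
E
```

```text
t 17.4 eye in peg frame mm x,y,z [-0.95 22.39  0.07] F peg x,y,z [ 0.98  5.42 -1.92] M [0.51 0.72 0.69] op 0.114
[np.float64(5.295282689934174), np.float64(6.390414129238901)]
```

View pics/s13.png

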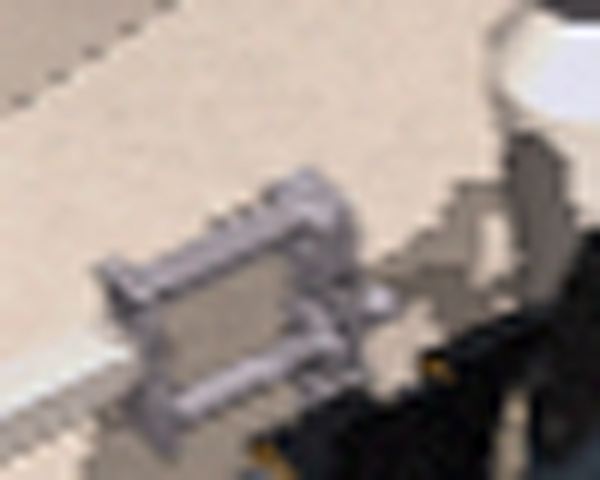

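The tug read 5.3 N and held for over 0.3 s. The flap is shut, with the ring just inside it (side zoom (325,325)). Now I ease back inward to unload, then lower until the eye rests on the peg.

Emit:
jog_arm --motion '[0,0,-2,0,0,0,0,0,-5,0,0,0,0,0,-8,0,0,0,0,0,-11,0,0,0,0,0,-13,0,0,0,0,0,-13,0,0,0,0.4,0.4,-13,0,0,0,0.8,0.7,-13,0,0,0,1.0,0.9,-13,0,0,0,1.0,0.9,-13,0,0,0]'

```text
time_s: 18.75
position: [0.556, 0.1939, 0.2252]
tcp_rot: [[-0.655, 0.729, -0.198], [0.132, -0.148, -0.98], [-0.744, -0.668, 0.0]]
force: [-0.4, 0.0, -2.6]
opening: 0.106
```

```bash
python3 - <<'E'
from h import *
rep(); print(np.round(bot.read_state()["joint_positions"],1))
E
```

```text
t 18.75 eye in peg frame mm x,y,z [-0.96 34.87 -1.25] F peg x,y,z [-0.41 -0.04 -2.55] M [ 0.09  0.6  -0.01] op 0.106
[  18.7   27.   116.7  251.8   23.2 -139. ]
```

Emit:
jog_arm --motion '[0.4,0.3,0,0,0,0,0.4,0.3,0,0,0,0,0.4,0.3,0,0,0,0]'

```text
time_s: 19.12
position: [0.5561, 0.194, 0.225]
tcp_rot: [[-0.655, 0.729, -0.198], [0.132, -0.148, -0.98], [-0.744, -0.668, 0.0]]
force: [-0.0, -0.2, 0.1]
opening: 0.115
```

```bash
python3 - <<'E'
from h import *
rep()
E
```

```text
t 19.125 eye in peg frame mm x,y,z [-0.89 34.93 -1.46] F peg x,y,z [ 0.   -0.18  0.12] M [ 0.11  0.48 -0.01] op 0.115
```

Emit:
jog_arm --motion '[0.4,0.3,0,0,0,0,0.4,0.3,0,0,0,0,0.4,0.3,0,0,0,0]'

```text
time_s: 19.5
position: [0.5563, 0.1939, 0.2247]
tcp_rot: [[-0.654, 0.73, -0.198], [0.132, -0.148, -0.98], [-0.745, -0.667, 0.0]]
force: [-1.7, -0.6, 2.7]
opening: 0.115
```

```bash
python3 - <<'E'
from h import *
rep()
E
```

```text
t 19.5 eye in peg frame mm x,y,z [-0.79 34.95 -1.71] F peg x,y,z [-1.54 -0.93  2.73] M [ 0.06  0.13 -0.02] op 0.115
```

The peg now carries the weight. I'll take off the slight excess and release.

Emit:
jog_arm --motion '[-0.3,-0.2,0,0,0,0,-0.3,-0.2,0,0,0,0]'

```text
time_s: 19.75
position: [0.5561, 0.194, 0.2247]
tcp_rot: [[-0.655, 0.729, -0.198], [0.132, -0.148, -0.98], [-0.744, -0.668, 0.0]]
force: [-0.5, -0.2, 2.7]
opening: 0.109
```

Emit:
jog_arm --motion '[0,0,0,0,0,0,0,0,0,0,0,0,0,0,0,0,0,0,0,0,0,0,0,0,0,0,0,0,0,0,0,0,0,0,0,0]' --gripper 0.5

```text
time_s: 20.5
position: [0.556, 0.194, 0.2245]
tcp_rot: [[-0.655, 0.729, -0.198], [0.132, -0.148, -0.98], [-0.744, -0.668, 0.0]]
force: [-0.1, 0.4, -0.6]
opening: 0.495
```

```bash
python3 - <<'E'
from h import *
rep()
t,_=bot.capture("top"); s,_=bot.capture("side")
crop(s[:,:,::-1],220,190,300,250,10,"pics/s14.png",gain=1.3)
crop(t[:,:,::-1],218,180,288,232,11,"pics/t14.png",gain=1.7)
E
```

```text
t 20.5 eye in peg frame mm x,y,z [-1.01 34.94 -1.92] F peg x,y,z [-0.12  0.34 -0.59] M [ 0.15  0.44 -0.07] op 0.495
```

View pics/s14.png

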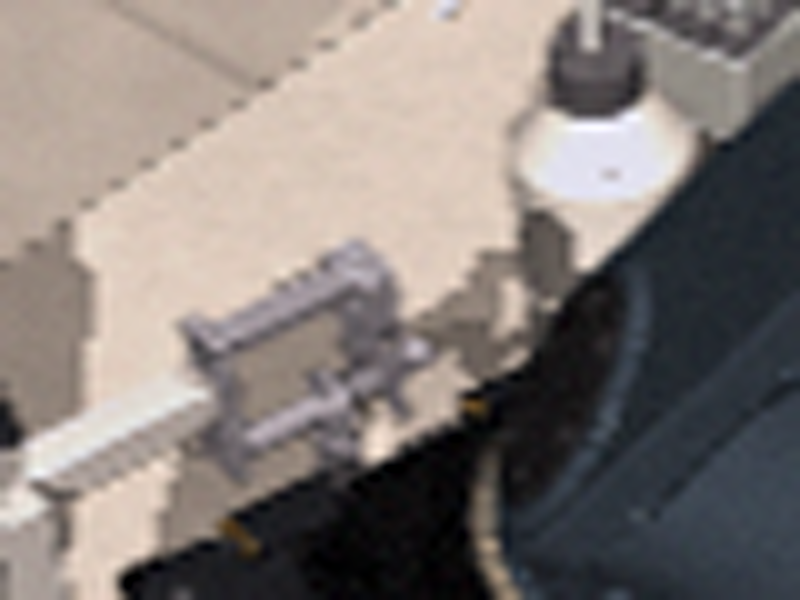

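View pics/t14.png

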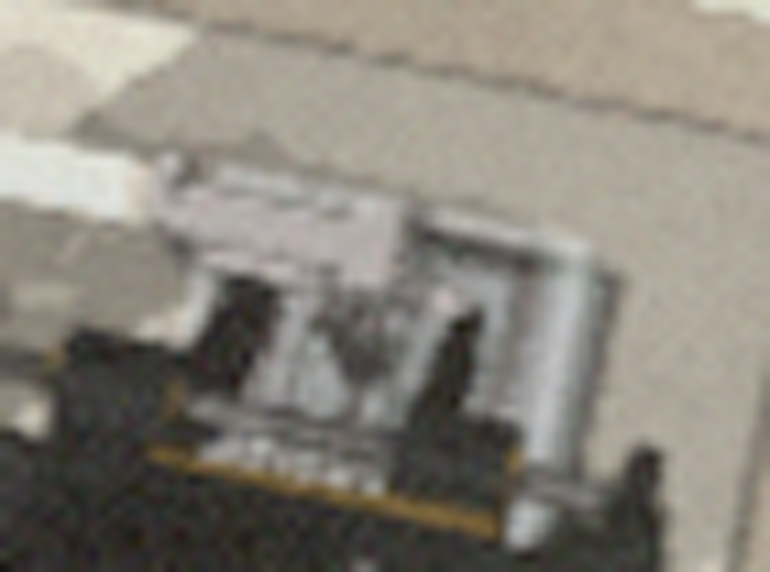

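The fingers stand clear on both sides and the eye rests on the peg. I'll withdraw along the tool axis.

Emit:
jog_arm --motion '[0,-6,0,0,0,0,0,-16,0,0,0,0,0,-28,0,0,0,0,0,-40,0,0,0,0,0,-50,0,0,0,0,0,-60,0,0,0,0,0,-60,0,0,0,0]'

```text
time_s: 21.48
position: [0.5108, 0.2006, 0.261]
tcp_rot: [[-0.652, 0.733, -0.195], [0.132, -0.144, -0.981], [-0.747, -0.665, -0.002]]
force: [0.3, -0.7, 0.1]
opening: 0.503
```

```bash
python3 - <<'E'
from h import *
st=bot.read_state(); print(st["time_s"],np.round(st["joint_positions"],1),st["position"],st["force"])
E
```

```text
21.475 [  21.9   20.8  119.5  262.    24.3 -147.6] [0.5107939  0.20060081 0.26099518] [ 0.30225175 -0.71570926  0.13013656]
```

Joint 4 has reached its 262° limit. The fingertips are already about 40 mm clear of the stem, so I'll slide towards −y and upward, which unwinds it.

Emit:
jog_arm --motion '[0,-59,15,0,0,0,0,-60,35,0,0,0,-5,-65,60,0,0,0,-15,-75,90,0,0,0,-25,-90,120,0,0,0,-25,-100,150,0,0,0,-25,-100,150,0,0,0]'

```text
time_s: 22.35
position: [0.4244, 0.0695, 0.3294]
tcp_rot: [[-0.635, 0.745, -0.205], [0.139, -0.151, -0.979], [-0.76, -0.65, -0.007]]
force: [0.8, 0.6, 0.5]
opening: 0.501
```

```bash
python3 - <<'E'
from h import *
st=bot.read_state(); print(st["time_s"],np.round(st["joint_positions"],1),st["position"],st["force"])
E
```

```text
22.35 [ 4.000e-01  2.000e-01  1.322e+02  2.619e+02  9.100e+00 -1.635e+02] [0.42440853 0.06954342 0.32943917] [0.83216869 0.55066937 0.47497083]
```

The arm is clear of everything. I'll check the hanging rack over several frames.

```bash
python3 - <<'E'
from h import *
for n in("top","side"):
    A=[bot.capture(n)[0] for _ in range(4)]
    cv2.imwrite(f"pics/{n}F.png",np.mean(A,0)[:,:,::-1].astype(np.uint8))
    print(n,np.abs(A[3].astype(float)-A[0]).mean())
t=cv2.imread("pics/topF.png"); s=cv2.imread("pics/sideF.png")
crop(s,190,190,310,290,6,"pics/s15.png",gain=1.3)
crop(t,215,175,295,235,10,"pics/t15.png",gain=1.7)
print(bot.read_state()["time_s"])
E
```

```text
top 2.00986328125
side 1.575246310763889
22.75
```

View pics/s15.png

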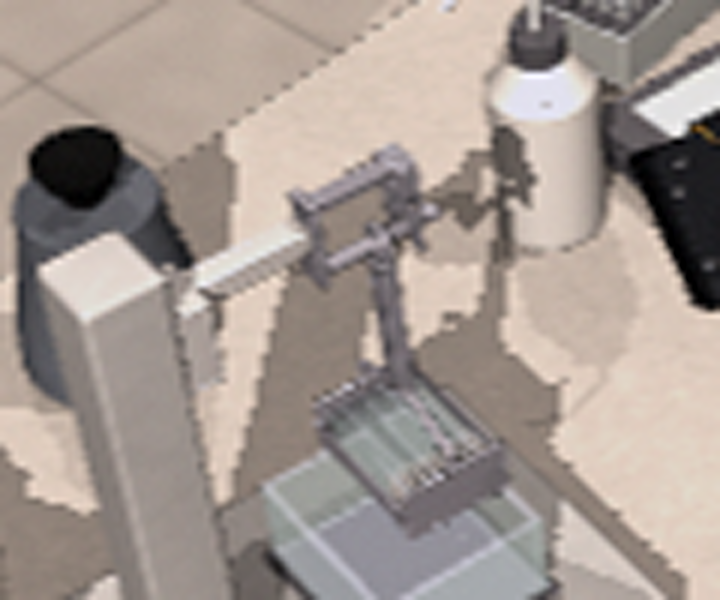

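View pics/t15.png

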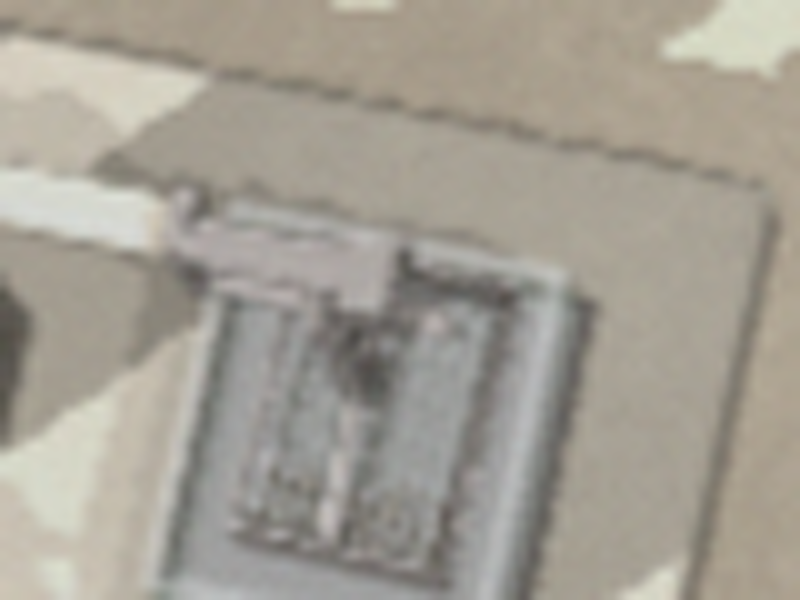

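View pics/topF.png

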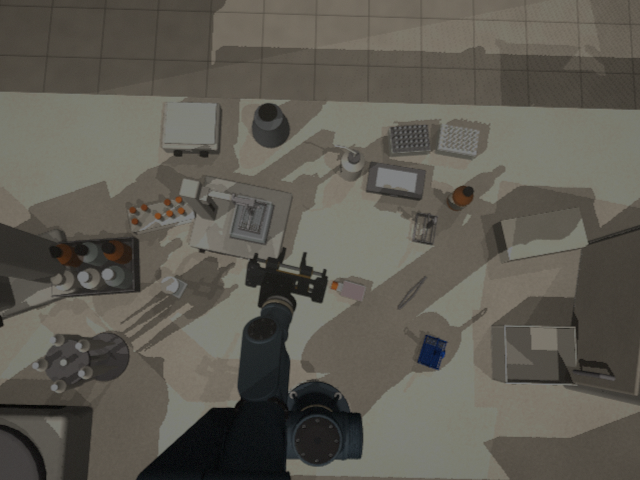

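The rack hangs upright with the flap shut. The spare rack and the other items look unmoved. I'll check for residual swing over about a second, and check the tilt.

```bash
python3 - <<'E'
from h import *
A=[bot.capture("side")[0].astype(np.float32) for _ in range(24)]
ref=np.mean(A[-8:],0)
for k in(0,8,16):
    m=np.mean(A[k:k+8],0)
    for nm,(x0,y0,x1,y1) in{"basket":(240,250,280,282),"stem":(248,230,262,254),"bench":(300,300,340,330)}.items():
        a=cv2.cvtColor(m[y0:y1,x0:x1],cv2.COLOR_RGB2GRAY);b=cv2.cvtColor(ref[y0:y1,x0:x1],cv2.COLOR_RGB2GRAY)
        print(k,nm,np.abs(a-b).mean().round(2),np.round(cv2.phaseCorrelate(a,b)[0],3))
A0=cv2.imread("pics/topA.png"); F=cv2.imread("pics/topF.png")
for nm,(x0,y0,x1,y1) in{"spare":(405,205,445,250),"amber":(445,180,480,215),"wash":(335,145,365,185),"box":(362,158,430,203),"flask":(325,275,372,305),"forceps":(395,272,430,310),"coplin":(155,270,190,300),"tubes":(125,190,195,235)}.items():
    a=cv2.cvtColor(A0[y0:y1,x0:x1],6).astype(np.float32);b=cv2.cvtColor(F[y0:y1,x0:x1],6).astype(np.float32)
    print(nm,np.round(cv2.phaseCorrelate(a,b),2) if 0 else cv2.phaseCorrelate(a,b))
# upright check: predicted image of stem from hanging model
R=(*(TIP+.035*YA-.001*XA)[:2],); s=ref[:,:,::-1].astype(np.uint8)
crop(s,225,205,295,290,8,"pics/s16.png",wl("side",RK,*R,-.2,.1233),gain=1.3)
crop(F,215,175,295,235,10,"pics/t16.png",wl("top",RK,*R,-.2,.1233),gain=1.7)
print(bot.read_state()["time_s"],bot.read_state()["force"])
E
```

```text
0 basket 0.51 [-0.01  -0.015]
0 stem 0.47 [ 0.531 -0.021]
0 bench 0.45 [ 0.06  -0.051]
8 basket 0.53 [-0.012  0.003]
8 stem 0.53 [0.443 0.025]
8 bench 0.46 [0.094 0.017]
16 basket 0.0 [0. 0.]
16 stem 0.0 [0.5 0. ]
16 bench 0.0 [0. 0.]
spare ((-0.35402190636088093, 0.48507039256268314), 0.30530609660678437)
amber ((-0.06178652459994183, -0.09597463138833717), 0.8468557154690778)
wash ((0.11172868274114478, -0.007070308993302632), 0.9899860044320424)
box ((-0.08390682744497013, 0.4513959559183398), 0.7894356676089911)
flask ((-0.25953163634697063, 0.7588576992831069), 0.44302739236089916)
forceps ((0.2581468226998993, 0.7367047871299519), 0.6149481341242791)
coplin ((0.1500833426160888, -0.22843770700142407), 0.8444596420835566)
tubes ((-0.025354885700330954, 0.5054584724800861), 0.9853644088462546)
23.95 [ 1.03627081 -0.39273943 -0.51441682]
```

View pics/s16.png

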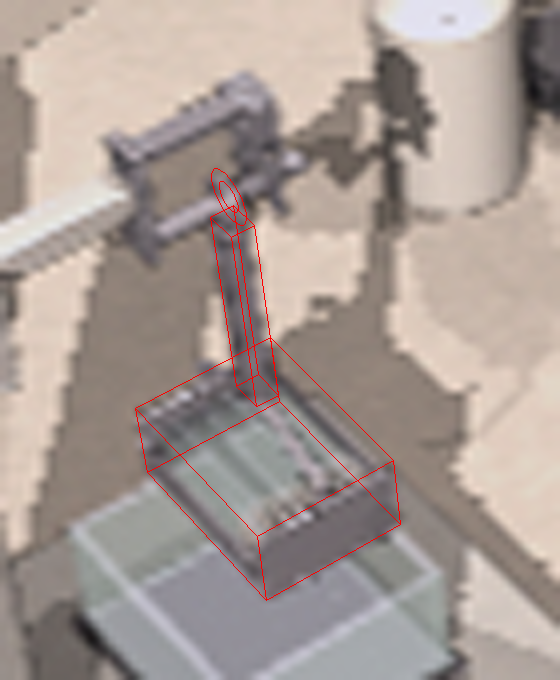

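View pics/t16.png

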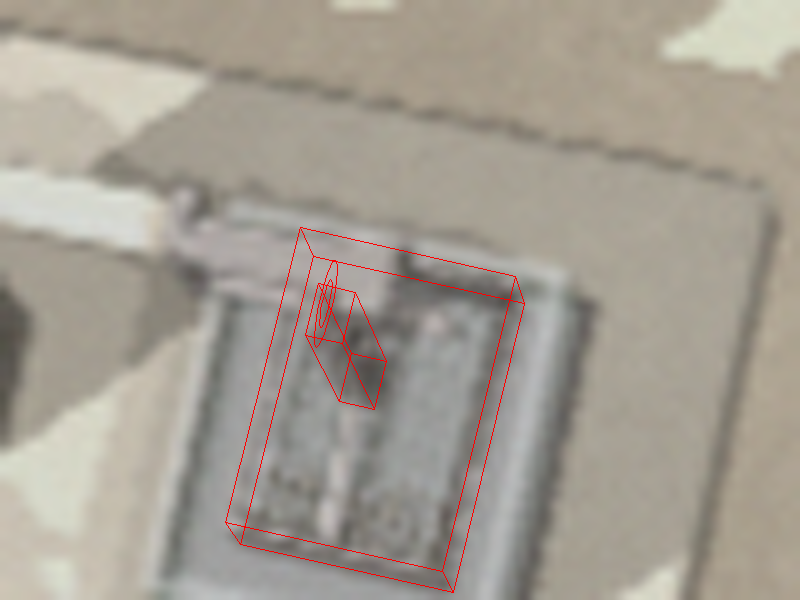

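The rack matches the upright model in both views and is still. The other things have moved by less than 1 px. Handing in.

```bash
python3 -c "
from rig import bot
print(bot.hand_in())"
```

```text
the job is handed in; nothing more can be done
None
```

The loaded rack is hanging on the peg with the flap shut behind its eye, and the job was handed in at about 24 s; `hand_in` reports no verdict.

**What I did:**
- I gripped the loaded rack by the stem with the tool tilted 48°. That is just past the advised 45°, to keep the gripper body clear of the eye and flap.
- I carried it upright, threaded the eye, and pushed in to about 56 mm under the keeper, with no more than about 2.5 N of sideways force. The flap was up at 33 mm and shut again at 56 mm.
- I tugged outwards at about 5.3 N for over 0.3 s (readings 5.3–6.4 N). The flap held shut.
- I backed in to about 35 mm, lowered the eye onto the peg, released and withdrew.

**Last checks:**
- In both views the rack matches an upright hanging model, with the ring between the shut flap and the hanger plate.
- There was no measurable swing of the basket over the last second. The same check gave unusable values on the narrow stem crop.
- The other things show shifts under 1 px (about 3 mm or less). The match was weak for the empty rack and the flask, where shadows had changed.

**What went wrong:** On withdrawing, joint 4 ran to its 262° limit, and joint 6 finished near its own limit. A mistaken move also took the arm about 100 mm further back than I meant. By then the gripper was clear of everything, and I felt no contact.

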